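Gauge the press rollers at their index strip and rack them

ROBOT

A 6-joint arm with a two-finger parallel gripper is mounted at the origin on the work surface. World frame = base frame: x ahead of the robot, y to its left, z up, the work surface at z = 0. Lengths are in m, angles in rad, forces in N, time in s.
With the tool pointing down it reaches from about 0.325 to 0.875 m from the base axis. Payload 4.4 kg.
Tool frame: the origin (TCP) lies at the very end of the fingers, on their centre line; the grasp point (between the pads) lies 19 mm behind it; z points along the fingers, y is the line along which they close (so a half turn about z gives the same grasp; the last joint's range is limited). The gripper opens to 85 mm and grips with 20 to 120 N. Pads are 22 mm wide; open, the fingers measure 114 mm over their backs; the gripper's body (76 mm by 85 mm) begins 54 mm behind the grasp point. The pads swing forward as they close: fully open they stand 13 mm farther back than shut.
Start: joints at [-1.494, 0.207, 1.542, -0, 1.393, -0.15], TCP at [0.129, -0.56, 0.231] pointing down, gripper open.
Joint ranges: [-2.73, 2.73], [-0.86, 2.22], [0.23, 2.46], [-1.11, 4.25], [0.08, 2.63], [-2.82, 2.82]. Speed limits (rad/s): [2.79, 2.79, 3.14, 3.14, 3.14, 3.14].

INTERFACE

Orientations are given as a rotation vector (axis times angle).
In Python, from bench import env gives the robot as it stands. The module is installed in compiled form; this text tells all that it offers.
- The arm moves only by the tool play_rows, never from a script. Its argument "deltas" is a list of rows, each an object with "offset": the shift along the tool's x, y, z each as a share of 25 cm, from -1 to 1, a list of three; "yaw": the turn about the tool's z as a share of pi/2 rad, from -1 to 1; "jaw": the opening, from -1 (shut) to 1 (fully open). A call has 1 to 12 rows; each row shifts and turns the commanded pose from where the row before left it, along the tool's axes as they then stand; what a row does not reach is not made up. A row lasts 1/8 s, in which the tool goes at most 62.5 mm and 10.7 degrees, less where a joint would pass 70% of its speed; a pose out of reach is approached as far as the arm can. A call with a number of a shift or a turn outside -1 to 1 is refused whole. A call with a gripper value outside its range is refused whole. The fingers move at their own pace and stop on an object; "grip_force" is the grip in N (left out, the last holds). Time passes only in rows, so rows that do not move let the fingers close. It gives the time, the measured TCP pose, the force, the opening and the grip force at its end, in the units of the state.
- env.get_obs(): the state, without advancing time (a new reading comes with each control period).
- env.capture(name): name is "scene" or "top"; returns the picture (384x512x3 uint8, blue, green, red); there is no depth.
- env.camera_model(name): a dict with "intrinsics" (3x3 intrinsics, pixels), "cam_to_world" (4x4, takes a point from camera to world coordinates). Camera axes: x right, y down, z forward; pixel columns grow to the right and rows downward; lengths in m; the calibration is good to about 2 mm. A picture is of the moment at which its call begins. camera_model takes no time and is no camera call.
- env.sign_off(): hands the job in; it is judged then, once.
The state is a dict: "time_s": time; "joint_positions": joint angles; "qvel": joint speeds; "joint_torque": joint torques, N m; "eef_pos": TCP position; "tool_rot": TCP orientation; "ft_force": force on the tool from outside, world axes, zero at the start; "torque": the same for the moment, N m; "finger_gap": opening from 0.0 (shut) to 1.0 (fully open); "grip_force": force on a finger pad.
Only numpy, scipy, OpenCV 4.12 (cv2) and the standard library are available. Lean on these libraries where they do the work, as an engineer would, in place of code of your own. Each camera call takes 0.05 s, during which the arm holds its last target. There are 200 camera calls.

TASK

Check the press rollers lying on the glass (two or three), the longest first and the shortest last: roll each along the glass until its brass strip faces straight up, then lay it strip up and centred in the gauge's saddles, let go, press the gauge knob down until the foot bears on the strip and its own spring gives about 7 mm (never more than 15 mm), hold it there for a second and let the knob rise. Then lay it in any free pair of notches of the rack, centred and with its strip still up. The rubber is soft, so grip with no more than about 50 N, and leave everything else on the table where it is.

Things in the scene. Friction and masses are not known exactly. Their poses are not given: they have to be found in the camera images.
- roller_long: longest press roller (may be absent): black rubber cylinder 150 mm long, radius 24 mm, about 0.3 kg; flush 6 mm brass strip along its length, carried on over both end faces to the axis. Origin: its centre. Own y: along the axis; own z: out through the strip. Pushed slowly sideways it rolls 1 rad per 24 mm; let go it rolls on a little. In saddles or notches its centre is 56 mm above the table
- roller_middle: middle press roller (may be absent): black rubber cylinder 135 mm long, radius 22 mm, about 0.24 kg; flush 6 mm brass strip along its length, carried on over both end faces to the axis. Origin: its centre. Own y: along the axis; own z: out through the strip. Pushed slowly sideways it rolls 1 rad per 22 mm; let go it rolls on a little. In saddles or notches its centre is 53 mm above the table
- roller_short: shortest press roller (may be absent): black rubber cylinder 120 mm long, radius 20 mm, about 0.18 kg; flush 6 mm brass strip along its length, carried on over both end faces to the axis. Origin: its centre. Own y: along the axis; own z: out through the strip. Pushed slowly sideways it rolls 1 rad per 20 mm; let go it rolls on a little. In saddles or notches its centre is 50 mm above the table
- slab: fixed glass ink slab, 280 mm (x) by 540 mm (y), top 12 mm above the table, with steel edge stops 8 mm wide and 26 mm high (above the table), centred 136 mm either side of its middle, along its near and far edges; beside a stop keep the fingertips above it. Origin: centre of its underside. The rollers start on it
- gauge: fixed roller gauge, base 70 x 210 x 12 mm. Two 90 degree V saddles at y = -45 and +45 mm (14 mm wide, tops 41 mm above the table) carry one roller along y. At y = +112 a sleeve block (40 x 40, 55 high) guides a plunger; its arm (16 mm wide, 130 to 142 mm above the table when up) reaches in to y = +40 and carries the foot. Origin: underside, below the middle between the saddles
- gauge_cradle (a point): midway between the two saddles at the bottom of the Vs, 22 mm above the table; a seated roller's centre is straight above it. The arm blocks lowering a roller from straight above: start 60 mm to the gauge's -y with the roller's centre 72 mm above the table, slide it level to +y under the foot, then lower it. Take it out the same way; fingers alone may come from above at its middle
- gauge_knob (a point): centre of the top of the gauge's round black press knob (40 mm across), on the plunger; 170 mm above the table when up; it goes down with the plunger
- foot_pad: the gauge's foot, a steel disc 11 mm across, 6 mm thick; origin: centre of its underside, 110 mm above the table when up, 48 mm from the cradle middle towards the gauge's +y
- gauge_plunger (a joint): plunger travel in m: 0 up, grows as the knob is pressed down, stop at 0.055; a spring returns it up (about 2 N to start, 6 N at full travel, plus the foot's spring when it bears on something)
- gauge_foot (a joint): how far the foot's own spring is pushed in, in m: 0 hanging free, grows once the foot bears on the roller and the plunger goes on down; 350 N/m with about 1.4 N preload, hard stop at 0.020. The foot meets the long, middle, short roller at plunger travels of about 0.030, 0.035, 0.040
- rack: fixed storage rack, a plywood board 270 mm (x) by 150 mm (y), 12 mm thick, with three pairs of 90 degree V notches side by side, 85 mm apart along its x; each pair (at y = -45 and +45 mm, 14 mm wide, tops 41 mm above the table) takes one roller lying along the rack's y axis. Origin: centre of its underside
- rack_bay0 (a point): middle of notch pair 0 (nearest the robot), at the bottom of the Vs, 22 mm above the table; open straight from above
- rack_bay1 (a point): middle of notch pair 1 (the middle one), at the bottom of the Vs, 22 mm above the table; open straight from above
- rack_bay2 (a point): middle of notch pair 2 (farthest from the robot), at the bottom of the Vs, 22 mm above the table; open straight from above
- ink_jar: small amber jar, 52 mm across, 60 mm high; not part of the job. Origin: its underside (middle)
- ink_knife: ink knife (spatula) 200 mm long, lying on the table beyond the far edge of the slab; not part of the job. Origin: its underside
- loupe: black loupe 44 mm across, 45 mm high; not part of the job. Origin: its underside (middle)
There are look-alikes about, which are no part of the job. What is shaped like the gauge but red is not meant.

How it is judged:
On the way, in this order (a step that is already met when the one before it is completed fails the run):
1. the long roller lies let go in the gauge saddles, strip up (within 17 degrees), and the foot is pressed onto it with 2 to 7 N (spring pushed in about 2 to 14 mm) for half a second (horizontal distance between roller_long and gauge_cradle below 0.012 m and z of roller_long in the frame of gauge_cradle between 0.026 and 0.042 m and angle between roller_long's own z axis and vertical below 0.3 rad and contact force between foot_pad and roller_long between 2 and 7 N and contact force between the fingers and roller_long below 0.2 N), for 0.5 s.
2. the middle roller lies let go in the gauge saddles, strip up (within 17 degrees), and the foot is pressed onto it with 2 to 7 N (spring pushed in about 2 to 14 mm) for half a second (horizontal distance between roller_middle and gauge_cradle below 0.012 m and z of roller_middle in the frame of gauge_cradle between 0.023 and 0.039 m and angle between roller_middle's own z axis and vertical below 0.3 rad and contact force between foot_pad and roller_middle between 2 and 7 N and contact force between the fingers and roller_middle below 0.2 N), for 0.5 s.
3. the short roller lies let go in the gauge saddles, strip up (within 17 degrees), and the foot is pressed onto it with 2 to 7 N (spring pushed in about 2 to 14 mm) for half a second (horizontal distance between roller_short and gauge_cradle below 0.012 m and z of roller_short in the frame of gauge_cradle between 0.02 and 0.036 m and angle between roller_short's own z axis and vertical below 0.3 rad and contact force between foot_pad and roller_short between 2 and 7 N and contact force between the fingers and roller_short below 0.2 N), for 0.5 s.
At the end, for the whole second after the job is handed in: every roller present lies at rest in its own pair of rack notches, centre within 15 mm of the middle of the pair and seated at its height (within 8 mm), strip up within 17 degrees, and the gauge plunger is back up (within 4 mm) (((horizontal distance between roller_long and rack_bay0 below 0.015 m and z of roller_long in the frame of rack_bay0 between 0.026 and 0.042 m) or (horizontal distance between roller_long and rack_bay1 below 0.015 m and z of roller_long in the frame of rack_bay1 between 0.026 and 0.042 m) or (horizontal distance between roller_long and rack_bay2 below 0.015 m and z of roller_long in the frame of rack_bay2 between 0.026 and 0.042 m)) and angle between each of roller_long, roller_middle, roller_short's own z axis and vertical below 0.3 rad and linear speed of each of roller_long, roller_middle, roller_short below 0.02 m/s and ((horizontal distance between roller_middle and rack_bay0 below 0.015 m and z of roller_middle in the frame of rack_bay0 between 0.023 and 0.039 m) or (horizontal distance between roller_middle and rack_bay1 below 0.015 m and z of roller_middle in the frame of rack_bay1 between 0.023 and 0.039 m) or (horizontal distance between roller_middle and rack_bay2 below 0.015 m and z of roller_middle in the frame of rack_bay2 between 0.023 and 0.039 m)) and ((horizontal distance between roller_short and rack_bay0 below 0.015 m and z of roller_short in the frame of rack_bay0 between 0.02 and 0.036 m) or (horizontal distance between roller_short and rack_bay1 below 0.015 m and z of roller_short in the frame of rack_bay1 between 0.02 and 0.036 m) or (horizontal distance between roller_short and rack_bay2 below 0.015 m and z of roller_short in the frame of rack_bay2 between 0.02 and 0.036 m)) and value of joint gauge_plunger below 0.004 m); the robot touches nothing.
It fails at once if the gauge foot bears on a roller with more than 9 N (it reaches 7 N with the spring 15 mm in) (contact force between foot_pad and roller_long above 9 N or contact force between foot_pad and roller_middle above 9 N or contact force between foot_pad and roller_short above 9 N).
It fails at once if a roller is squeezed with more than 75 N a finger (contact force between the fingers and roller_long above 150 N or contact force between the fingers and roller_middle above 150 N or contact force between the fingers and roller_short above 150 N).
It fails at once if something that is not part of the job is moved more than 4 cm (distance of any of ink_jar, ink_knife, loupe from where it was at the start of the episode above 0.04 m).
Of roller_long, roller_middle, roller_short only 2 to 3 are there at a start; the rules pass over those that are not, and their reading is None.
At some moment in a run one of roller_middle, roller_short may be knocked a few centimetres aside while the robot is not near it.
Once in a run the grip may slacken for a moment while it holds something.
It also fails if it takes over 210 s, if anything falls off the work surface, if the arm or the gripper's body presses on something with over 40 N, if the wrist force passes 120 N, or if a joint passes its speed limit or range.

## Working session

There is one attempt and no reset: what is moved stays moved. The work goes in short steps, Python scripts to look and compute and a tool call to move; the robot and the scene stay as the last step left them, time stands still between calls to the robot, and variables do not carry over. Pictures are saved under pics/ and viewed, at most 14 in all, crops included, and the job is handed in when it is done.

Besides the shell and the picture viewer there is one more tool, called after ">>>" by a JSON object that holds its "name" and its "arguments". play_rows: Moves the arm, as the interface text tells. Its arguments: {"type":"object","properties":{"deltas":{"type":"array","items":{"type":"object","properties":{"offset":{"type":"array","items":{"type":"number"}},"yaw":{"type":"number"},"jaw":{"type":"number"}}}},"grip_force":{"type":"number"}},"required":["deltas"]}

```bash
mkdir -p pics; cat > h.py <<'E'
from bench import env
import numpy as np, cv2
from scipy.spatial.transform import Rotation as R
def snap(n,f): 
    im=env.capture(n); cv2.imwrite('pics/'+f,im); return im
def proj(n,P):
    c=env.camera_model(n);T=np.linalg.inv(np.array(c['cam_to_world']));P=np.atleast_2d(P)
    q=(T[:3,:3]@P.T).T+T[:3,3]; q=(np.array(c['intrinsics'])@q.T).T
    return q[:,:2]/q[:,2:]
def ray(n,uv,z):
    c=env.camera_model(n);T=np.array(c['cam_to_world']);uv=np.atleast_2d(uv)
    d=(T[:3,:3]@np.linalg.inv(np.array(c['intrinsics']))@np.c_[uv,np.ones(len(uv))].T).T
    o=T[:3,3]; return o+d*((z-o[2])/d[:,2])[:,None]
def tri(uv1,uv2,n1='scene',n2='top'):
    A=[]
    for n,uv in((n1,uv1),(n2,uv2)):
        c=env.camera_model(n);T=np.linalg.inv(np.array(c['cam_to_world']));Pm=np.array(c['intrinsics'])@T[:3]
        A+=[uv[0]*Pm[2]-Pm[0],uv[1]*Pm[2]-Pm[1]]
    v=np.linalg.svd(np.array(A))[2][-1]; return v[:3]/v[3]
E
python3 - <<'E'
from h import *
np.set_printoptions(precision=4,suppress=True)
for n in('scene','top'):
    snap(n,n+'0.png'); c=env.camera_model(n); print(n,np.array(c['intrinsics']),np.array(c['cam_to_world']))
o=env.get_obs(); print(o)
for n in('scene','top'):
    im=cv2.imread('pics/'+n+'0.png'); cv2.imwrite('pics/'+n+'0b.png',cv2.resize(im,(800,600),interpolation=cv2.INTER_CUBIC))
E
```

```text
scene [[451.104    0.     248.8211]
 [  0.     451.104  193.9095]
 [  0.       0.       1.    ]] [[ 0.5302  0.678  -0.5092  1.1978]
 [ 0.8477 -0.4131  0.3327 -0.4559]
 [ 0.0153 -0.6081 -0.7937  1.2307]
 [ 0.      0.      0.      1.    ]]
top [[375.6907   0.     255.2785]
 [  0.     375.6907 189.8002]
 [  0.       0.       1.    ]] [[ 0.0185 -0.9911  0.1317  0.3905]
 [-0.9998 -0.0173  0.0099  0.0229]
 [-0.0075 -0.1319 -0.9912  1.0707]
 [ 0.      0.      0.      1.    ]]
{'time_s': 0.1, 'joint_positions': array([-1.4945,  0.2074,  1.5429,  0.    ,  1.3935, -0.1505]), 'qvel': array([ 0.0003, -0.0021, -0.0036, -0.0002,  0.0009,  0.0009]), 'joint_torque': array([ -0.0011, -38.4096, -29.255 ,  -0.0002,   0.0049,  -0.    ]), 'eef_pos': array([ 0.1292, -0.5596,  0.2302]), 'tool_rot': array([-3.1193, -0.3552, -0.0001]), 'ft_force': array([-0.1203, -1.4013,  0.5491]), 'torque': array([-0.0109,  0.004 , -0.0065]), 'grip_force': 0.0, 'finger_gap': 0.9983839604278048}
```

View pics/scene0b.png

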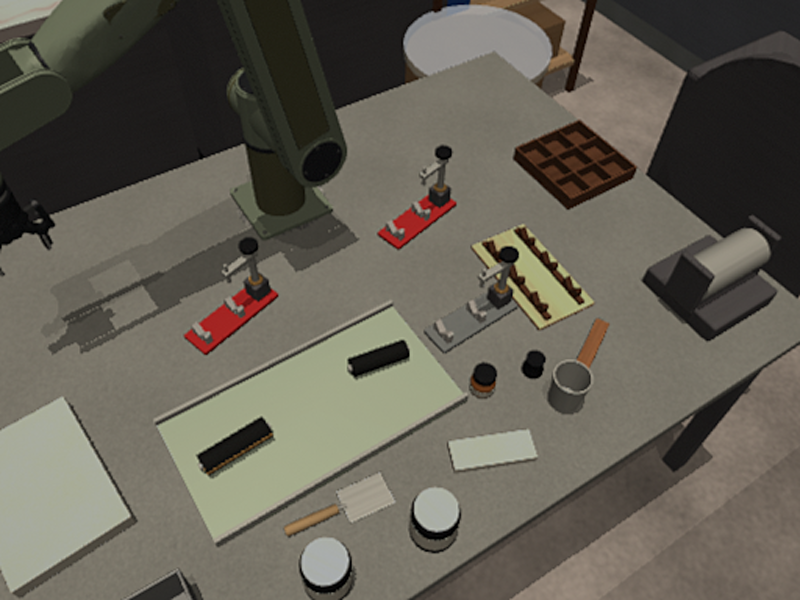

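View pics/top0b.png

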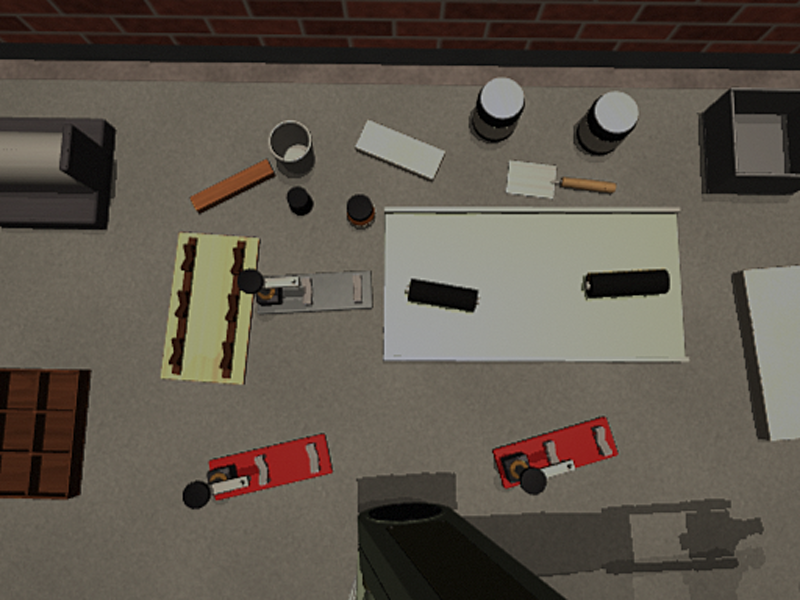

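The grey gauge (top view, 800-scale, about (315,290)) is the one meant. The two red ones at (270,468) and (555,452) are look-alikes. There are two rollers on the slab, at (627,284) and (443,295), with the rack at (210,308). Next, an enlarged crop to confirm this and see the strips.

```bash
python3 - <<'E'
from h import *
s=cv2.imread('pics/scene0.png');t=cv2.imread('pics/top0.png')
def c(im,x0,y0,w,h,W,H): return cv2.resize(im[y0:y0+h,x0:x0+w],(W,H),interpolation=cv2.INTER_CUBIC)
a=np.hstack([c(s,118,260,64,48,400,300),c(s,212,208,64,48,400,300)])
b=np.hstack([c(t,365,158,72,54,400,300),c(t,250,163,72,54,400,300)])
cv2.imwrite('pics/c1.png',np.clip(np.vstack([a,b]).astype(float)*1.6,0,255).astype(np.uint8))
a=np.hstack([c(s,265,140,128,96,400,300),c(t,100,145,144,108,400,300)])
b=np.hstack([c(s,265,150,80,60,400,300),c(t,150,160,100,75,400,300)])
cv2.imwrite('pics/c2.png',np.vstack([a,b]))
E
```

```text
(no output)
```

View pics/c1.png

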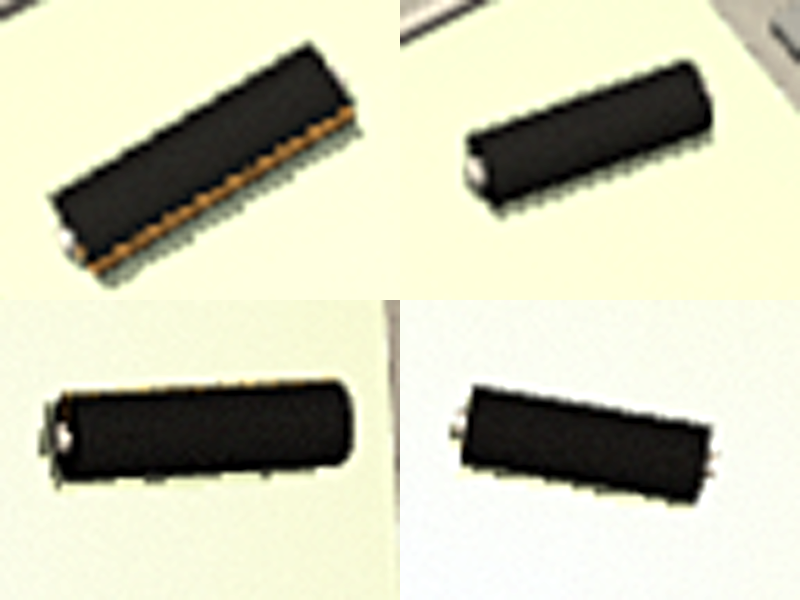

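View pics/c2.png

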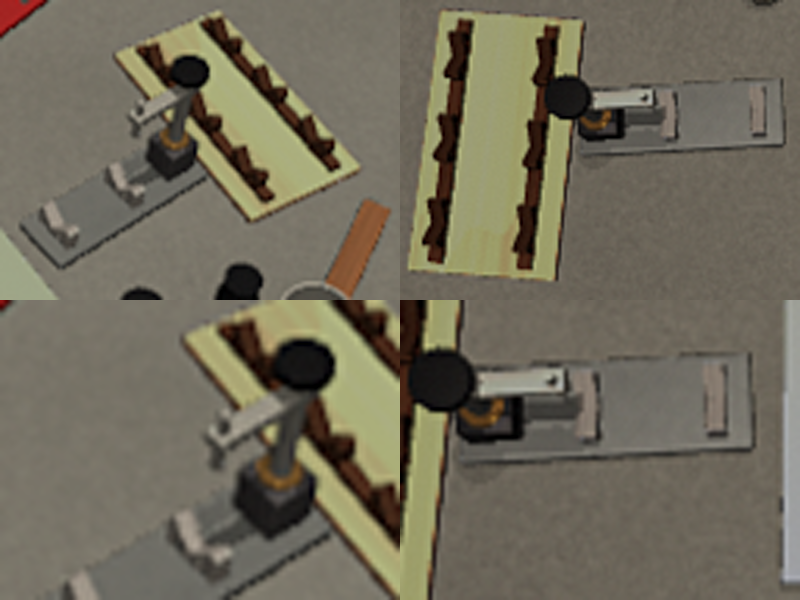

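The crops show the grey base with both saddles, (588,405) and (715,398) in the lower-right pane, and the knob at (441,380). No other grey gauge is in view, so this is the real one. The long roller's strip faces far (+x) and low. The smaller roller's strip is hidden from both cameras. Next I fit poses.

```bash
cat >> h.py <<'E'
from scipy.optimize import least_squares, minimize
def rollmask(n,x,y,yaw,L,r,zc,shape=(384,512),S=4):
    th=np.linspace(0,2*np.pi,40)
    a=np.array([-np.sin(yaw),np.cos(yaw),0]);b=np.array([np.cos(yaw),np.sin(yaw),0])
    P=[np.array([x,y,zc])+s*a*L/2+r*np.cos(t)*b+r*np.sin(t)*np.array([0,0,1]) for s in(-1,1) for t in th]
    h=cv2.convexHull(proj(n,P).astype(np.float32))
    m=np.zeros((shape[0]*S,shape[1]*S),np.uint8)
    cv2.fillConvexPoly(m,np.round((h+.5)*S-.5).astype(int),255)
    return cv2.resize(m,shape[::-1],interpolation=cv2.INTER_AREA)/255.
def fitroller(ims,x0,L,r,zc,half=30,thr=70):
    tg={}
    for n,im in ims.items():
        u,v=proj(n,[x0[0],x0[1],zc])[0].astype(int); sl=(slice(v-half,v+half),slice(u-half,u+half))
        mx=im.max(2)[sl].astype(float); tg[n]=(sl,((mx<thr)|((im[...,2].astype(float)-im[...,0])[sl]>45)).astype(float))
    f=lambda p:sum(np.abs(rollmask(n,*p,L,r,zc)[sl]-m).sum() for n,(sl,m) in tg.items())
    o=minimize(f,x0,method='Nelder-Mead',options=dict(initial_simplex=np.array(x0)+np.array([[0,0,0],[.01,0,0],[0,.01,0],[0,0,.15]]),xatol=1e-4,fatol=.1,maxiter=300))
    return o.x,o.fun
E
python3 - <<'E'
from h import *
np.set_printoptions(precision=4,suppress=True)
ims={n:cv2.imread(f'pics/{n}0.png') for n in('scene','top')}
for uv in((401,181.5),(283.5,189)):
    g=ray('top',uv,.035)[0]; 
    for L,r in((.15,.024),(.135,.022),(.12,.02)):
        print(g[:2],L,*fitroller(ims,[g[0],g[1],0.],L,r,.012+r))
print('knob',tri((325.8,162.4),(160.25,180)),'saddles',tri((305.5,199),(197,186.25)),tri((284.2,212),(228.75,184.75)))
C=np.array([[-.135,-.075],[.135,-.075],[.135,.075],[-.135,.075]])
top=np.array([[156.2,246.2],[165.9,152.2],[114.8,149],[103.2,242.2]])
sc=np.array([[301.5,157],[345,210.1],[380.2,193.4],[335.7,143.5]])
print('rack cand',ray('top',top,.012),ray('scene',sc,.012))
E
```

```text
[ 0.5585 -0.3715] 0.15 [ 0.5606 -0.3625  0.0821] 420.79215686274506
[ 0.5585 -0.3715] 0.135 [ 0.5602 -0.3705  0.0802] 217.28627450980392
[ 0.5585 -0.3715] 0.12 [ 0.5615 -0.374   0.0643] 299.70588235294116
[ 0.5317 -0.0451] 0.15 [ 0.5351 -0.0389 -0.1454] 650.6156862745097
[ 0.5317 -0.0451] 0.135 [ 0.5344 -0.0395 -0.1502] 374.6901960784313
[ 0.5317 -0.0451] 0.12 [ 0.5332 -0.0436 -0.1498] 173.93333333333334
knob [0.532  0.2665 0.1614] saddles [0.5385 0.2005 0.0211] [0.5442 0.1104 0.0193]
rack cand [[0.3675 0.3073 0.012 ]
 [0.6361 0.2935 0.012 ]
 [0.6431 0.4421 0.012 ]
 [0.3758 0.4565 0.012 ]] [[0.3723 0.3085 0.012 ]
 [0.64   0.2922 0.012 ]
 [0.6484 0.4406 0.012 ]
 [0.3838 0.4582 0.012 ]]
```

```bash
python3 - <<'E'
from h import *
np.set_printoptions(precision=4,suppress=True)
ims={n:cv2.imread(f'pics/{n}0.png') for n in('scene','top')}
for x0 in((.5602,-.3705,.08),(.5332,-.0436,-.15)):
  for n in ims:
    for thr in (50,70):
      d={n:ims[n]}
      print(n,thr,x0[1],[(L,*fitroller(d,x0,L,r,.012+r,thr=thr)) for L,r in((.15,.024),(.135,.022),(.12,.02))])
im=ims['top']; print(im[181,385:425].max(1)); print(im[170:195,401].max(1)); 
s=ims['scene']; u,v=proj('scene',[.56,-.37,.034])[0].astype(int); print(u,v,s[v-18:v+18,u].max(1))
# slab corners check
print(proj('top',[[.55,-.2,.012]]))
# gauge: known-height per-camera
print('knob t',ray('top',(160.25,180),.17),'s',ray('scene',(325.8,162.4),.17))
for a,b in (((305.5,199),(197,186.25)),((284.2,212),(228.75,184.75))): print(ray('top',b,.033),ray('scene',a,.033))
E
```

```text
scene 50 -0.3705 [(0.15, array([ 0.5624, -0.365 ,  0.0316]), np.float64(255.40392156862742)), (0.135, array([ 0.5625, -0.3707,  0.0697]), np.float64(103.02745098039216)), (0.12, array([ 0.5612, -0.3762,  0.0778]), np.float64(107.34117647058824))]
scene 70 -0.3705 [(0.15, array([ 0.565 , -0.369 ,  0.0946]), np.float64(222.0313725490196)), (0.135, array([ 0.5632, -0.3733,  0.0844]), np.float64(72.36470588235294)), (0.12, array([ 0.5624, -0.3716,  0.081 ]), np.float64(130.41960784313727))]
top 50 -0.3705 [(0.15, array([ 0.5596, -0.3784,  0.1007]), np.float64(170.99607843137255)), (0.135, array([ 0.5595, -0.37  ,  0.0709]), np.float64(68.61176470588235)), (0.12, array([ 0.5597, -0.3756,  0.0701]), np.float64(102.90588235294118))]
top 70 -0.3705 [(0.15, array([ 0.5593, -0.3763,  0.0676]), np.float64(153.28627450980395)), (0.135, array([ 0.5588, -0.369 ,  0.0771]), np.float64(61.168627450980395)), (0.12, array([ 0.5601, -0.3756,  0.0761]), np.float64(139.7098039215686))]
scene 50 -0.0436 [(0.15, array([ 0.5376, -0.0329, -0.1936]), np.float64(322.3176470588235)), (0.135, array([ 0.5394, -0.
[... 1056 characters left out ...]
pper_args + args))
  File "h.py", line 34, in <lambda>
    f=lambda p:sum(np.abs(rollmask(n,*p,L,r,zc)[sl]-m).sum() for n,(sl,m) in tg.items())
               ~~~^^^^^^^^^^^^^^^^^^^^^^^^^^^^^^^^^^^^^^^^^^^^^^^^^^^^^^^^^^^^^^^^^^^^^^
  File "h.py", line 34, in <genexpr>
    f=lambda p:sum(np.abs(rollmask(n,*p,L,r,zc)[sl]-m).sum() for n,(sl,m) in tg.items())
                          ~~~~~~~~^^^^^^^^^^^^^
  File "h.py", line 25, in rollmask
    h=cv2.convexHull(proj(n,P).astype(np.float32))
                     ~~~~^^^^^
  File "h.py", line 7, in proj
    c=env.camera_model(n);T=np.linalg.inv(np.array(c['cam_to_world']));P=np.atleast_2d(P)
ValueError: time passes only in moves, steps and waits
```

```bash
python3 - <<'E'
from bench import env
import numpy as np
np.savez('cam.npz',**{n+k:np.array(env.camera_model(n)[k]) for n in('scene','top') for k in('intrinsics','cam_to_world')})
E
sed -i "s/env.camera_model(n)/CM[n]/; s/^def snap/_z=np.load('cam.npz'); CM={n:{k:_z[n+k] for k in('intrinsics','cam_to_world')} for n in('scene','top')}\ndef snap/" h.py
python3 - <<'E'
from h import *
np.set_printoptions(precision=4,suppress=True)
print('knob t',ray('top',(160.25,180),.17),'s',ray('scene',(325.8,162.4),.17))
for a,b in (((305.5,199),(197,186.25)),((284.2,212),(228.75,184.75))): print(ray('top',b,.033),ray('scene',a,.033))
C=np.array([[-.135,-.075],[.135,-.075],[.135,.075],[-.135,.075]])
px={'top':np.array([[156.2,246.2],[165.9,152.2],[114.8,149],[103.2,242.2]]),'scene':np.array([[301.5,157],[345,210.1],[380.2,193.4],[335.7,143.5]])}
def rp(p,C,z): c,s=np.cos(p[2]),np.sin(p[2]); return np.c_[p[0]+c*C[:,0]-s*C[:,1],p[1]+s*C[:,0]+c*C[:,1],np.full(len(C),z)]
for ns in(['top'],['scene'],['top','scene']):
    o=least_squares(lambda p:np.concatenate([(proj(n,rp(p,C,.012))-px[n]).ravel() for n in ns]),[.505,.375,-.05]); print(ns,o.x,o.cost,rp(o.x,np.array([[-.085,0],[0,0],[.085,0]]),.022)[:,:2].ravel())
# base edge of gauge in top: edges lines at z=.012
print(ray('top',[(237.75,173),(238.4,197.3),(165,200.5)],.012))
# slab corners top: 800-scale px
print(ray('top',np.array([[386,212],[679,212],[686,358],[386,358]])*.64-.18,.026))
im=cv2.imread('pics/top0.png'); s=cv2.imread('pics/scene0.png')
E
```

```text
knob t [[0.5302 0.2635 0.17  ]] s [[0.5375 0.2614 0.17  ]]
[[0.5355 0.1963 0.033 ]] [[0.5456 0.1958 0.033 ]]
[[0.5413 0.1077 0.033 ]] [[0.5521 0.1051 0.033 ]]
['top'] [ 0.5057  0.3748 -0.0521] 0.23905345441976053 [0.4208 0.3793 0.5057 0.3748 0.5906 0.3704]
['scene'] [ 0.5108  0.375  -0.0662] 0.4478966410861641 [0.426  0.3806 0.5108 0.375  0.5956 0.3694]
['top', 'scene'] [ 0.5075  0.3752 -0.0568] 3.3203164181922347 [0.4226 0.3801 0.5075 0.3752 0.5923 0.3704]
[[0.5788 0.0846 0.012 ]
 [0.5089 0.081  0.012 ]
 [0.4961 0.2891 0.012 ]]
[[ 0.6856  0.0604  0.026 ]
 [ 0.6943 -0.4741  0.026 ]
 [ 0.4293 -0.4747  0.026 ]
 [ 0.4197  0.0547  0.026 ]]
```

```bash
cat >> h.py <<'E'
def goldmask(im): 
    f=im.astype(float); return (f[...,2]-f[...,0]>25)&(f[...,2]>50)
def strip(im,n,x,y,yaw,L,r,zc,verb=1):
    """angle of strip from up towards +b (b=(cos yaw,sin yaw)), from gold pixels"""
    a=np.array([-np.sin(yaw),np.cos(yaw),0]);b=np.array([np.cos(yaw),np.sin(yaw),0]);ez=np.array([0,0,1.])
    m=rollmask(n,x,y,yaw,L*.9,r*1.15,zc)>.3; gm=goldmask(im)&m; v,u=np.nonzero(gm)
    if len(u)<8: return None,len(u)
    g=im.astype(float); w=(g[...,2]-g[...,0])[v,u]; uv=np.c_[u,v]
    best=[]
    for ph in np.radians(np.arange(-180,180,2)):
        nrm=np.cos(ph)*ez+np.sin(ph)*b; o=np.array([x,y,zc])+r*nrm
        vis=nrm@(CM[n]['cam_to_world'][:3,3]-o)>-0.05
        p,q=proj(n,[o-a*L/2,o+a*L/2]); d=(q-p)/np.hypot(*(q-p)); e=(uv-p)@np.array([-d[1],d[0]])
        best.append((np.average(e**2,weights=w)**.5 if vis else 99,np.degrees(ph)))
    best.sort(); return best[:3],len(u)
E
python3 - <<'E'
from h import *
np.set_printoptions(precision=3,suppress=True)
ims={n:cv2.imread(f'pics/{n}0.png') for n in('scene','top')}
print(strip(ims['scene'],'scene',.563,-.371,.08,.135,.022,.034),strip(ims['top'],'top',.559,-.370,.075,.135,.022,.034))
print(strip(ims['scene'],'scene',.536,-.0457,-.15,.12,.02,.032),strip(ims['top'],'top',.5326,-.043,-.15,.12,.02,.032))
E
```

```text
([(np.float64(3.816862393985491), np.float64(64.0)), (np.float64(3.818514080026863), np.float64(62.0)), (np.float64(3.82731030516326), np.float64(66.0))], 110) ([(np.float64(8.483390854698207), np.float64(4.0)), (np.float64(8.48782612758613), np.float64(2.0)), (np.float64(8.487904413256482), np.float64(6.000000000000001))], 74)
(None, 4) (None, 3)
```

>>> {"name": "play_rows", "arguments": {"deltas": [{"offset": [0,0,0],"yaw": -0.113,"jaw": 0.2},{"offset": [0,0,0],"yaw": -0.113,"jaw": 0.2},{"offset": [0,0,0],"yaw": -0.113,"jaw": 0.2},{"offset": [0,0,0],"yaw": -0.113,"jaw": 0.2},{"offset": [0,0,0],"yaw": -0.113,"jaw": 0.2},{"offset": [0,0,0],"yaw": -0.113,"jaw": 0.2},{"offset": [0,0,0],"yaw": -0.113,"jaw": 0.2},{"offset": [0,0,0],"yaw": -0.113,"jaw": 0.2}], "grip_force": 25}}

```text
time_s: 1.1
eef_pos: [0.1292, -0.5598, 0.2306]
tool_rot: [-2.128, -2.31, -0.002]
ft_force: [0.3, -0.5, -0.1]
finger_gap: 0.599
grip_force: 0.0
```

```bash
cat >> h.py <<'E'
def goldmask(im): 
    f=im.astype(float); return ((f[...,2]-f[...,0])/(f[...,2]+1)>.35)&(f[...,2]>60)
def tool():
    o=env.get_obs(); r=o['tool_rot']; psi=(2*np.arctan2(r[1],r[0])-np.pi/2+np.pi)%(2*np.pi)-np.pi; return o['eef_pos'],psi,o
def delta(t,psi):
    p,ps,o=tool(); d=np.array(t)-p; a=np.array([-np.sin(ps),np.cos(ps),0]);b=np.array([np.cos(ps),np.sin(ps),0])
    w=R.from_rotvec([0,0,0]); print('pos',p.round(4),'psi',round(ps,4),'share x,y,z',(np.array([d@a,d@b,-d[2]])/.25).round(3),'yaw share',round(-(psi-ps)/(np.pi/2),3),'t',o['time_s'])
E
python3 - <<'E'
from h import *
np.set_printoptions(precision=3,suppress=True)
ims={n:cv2.imread(f'pics/{n}0.png') for n in('scene','top')}
print(strip(ims['scene'],'scene',.563,-.371,.08,.135,.022,.034),strip(ims['top'],'top',.559,-.370,.075,.135,.022,.034))
print(strip(ims['scene'],'scene',.536,-.0457,-.15,.12,.02,.032),strip(ims['top'],'top',.5326,-.043,-.15,.12,.02,.032))
E
```

```text
([(np.float64(0.5843714268008291), np.float64(74.0)), (np.float64(0.5972805268705453), np.float64(72.0)), (np.float64(0.6269900000337361), np.float64(76.0))], 90) (None, 5)
(None, 0) (None, 0)
```

>>> {"name": "play_rows", "arguments": {"deltas": [{"offset": [0.076,0.223,0.04],"yaw": 0,"jaw": 0.7},{"offset": [0.076,0.223,0.04],"yaw": 0,"jaw": 0.7},{"offset": [0.076,0.223,0.04],"yaw": 0,"jaw": 0.7},{"offset": [0.076,0.223,0.04],"yaw": 0,"jaw": 0.7},{"offset": [0.076,0.223,0.06],"yaw": 0,"jaw": 0.7},{"offset": [0.076,0.223,0.06],"yaw": 0,"jaw": 0.7},{"offset": [0.076,0.223,0.06],"yaw": 0,"jaw": 0.7},{"offset": [0.08,0.223,0.06],"yaw": 0,"jaw": 0.7},{"offset": [0,0,0],"yaw": 0,"jaw": 0.7},{"offset": [0,0,0],"yaw": 0,"jaw": 0.7}]}}

```text
time_s: 2.35
eef_pos: [0.5618, -0.3736, 0.1305]
tool_rot: [-2.134, -2.304, 0.001]
ft_force: [0.5, 1.2, 0.0]
finger_gap: 0.848
grip_force: 0.0
```

```bash
python3 - <<'E'
from h import *
delta([.561,-.371,.022],.078)
E
```

```text
pos [ 0.5618 -0.3736  0.1305] psi 0.0767 share x,y,z [ 0.011 -0.002  0.434] yaw share -0.001 t 2.35
```

>>> {"name": "play_rows", "arguments": {"deltas": [{"offset": [0.01,0,0.142],"yaw": 0,"jaw": 0.7},{"offset": [0,0,0.142],"yaw": 0,"jaw": 0.7},{"offset": [0,0,0.142],"yaw": 0,"jaw": 0.7},{"offset": [0,0,0],"yaw": 0,"jaw": 0.3},{"offset": [0,0,0],"yaw": 0,"jaw": 0.2},{"offset": [0,0,0],"yaw": 0,"jaw": 0.13},{"offset": [0,0,0],"yaw": 0,"jaw": 0.13},{"offset": [0,0,0],"yaw": 0,"jaw": 0.13}], "grip_force": 25}}

```text
time_s: 3.35
eef_pos: [0.5627, -0.3717, 0.0258]
tool_rot: [2.134, 2.303, -0.0]
ft_force: [-1.2, -0.3, -0.2]
finger_gap: 0.564
grip_force: 0.0
```

```bash
python3 - <<'E'
from h import *
s=snap('scene','s1.png'); t=snap('top','t1.png')
u,v=proj('scene',[.561,-.371,.034])[0].astype(int); c=cv2.resize(s[v-37:v+38,u-50:u+50],(800,600),interpolation=cv2.INTER_CUBIC); cv2.imwrite('pics/c3.png',np.clip(c*1.5,0,255).astype(np.uint8))
delta([.561,-.371,.022],.078); print(strip(s,'scene',.563,-.371,.08,.135,.022,.034))
E
```

```text
pos [ 0.5624 -0.3714  0.0251] psi 0.0762 share x,y,z [ 0.002 -0.005  0.013] yaw share -0.001 t 3.45
([(np.float64(0.5462465643049406), np.float64(80.0)), (np.float64(0.5605781593117671), np.float64(82.0)), (np.float64(0.5793787450315849), np.float64(78.0))], 59)
```

View pics/c3.png

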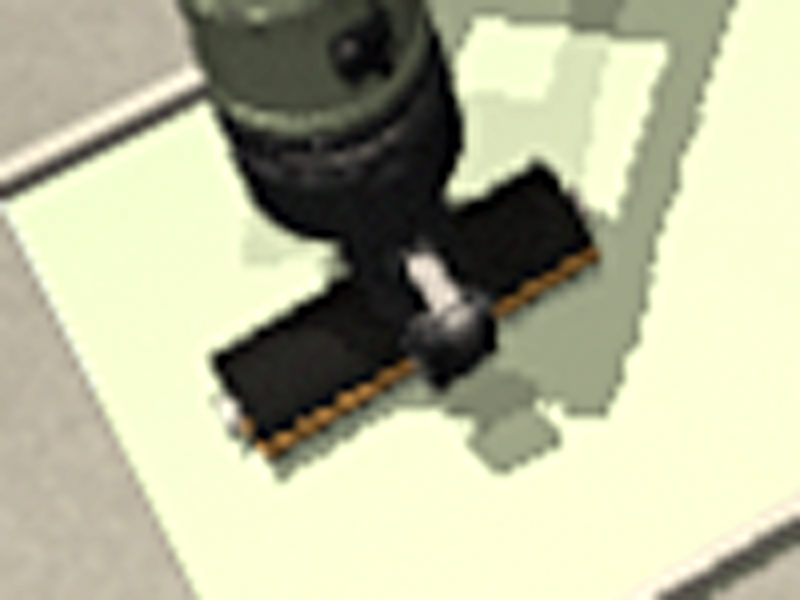

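The gripper straddles the roller at its middle. The strip shows on the +x side at (270,445)–(590,255). Now I roll it toward −x inside the caged fingers.

>>> {"name": "play_rows", "arguments": {"deltas": [{"offset": [0,-0.009,0],"yaw": 0,"jaw": 0.12},{"offset": [0,-0.009,0],"yaw": 0,"jaw": 0.12},{"offset": [0,-0.009,0],"yaw": 0,"jaw": 0.12},{"offset": [0,-0.009,0],"yaw": 0,"jaw": 0.12},{"offset": [0,-0.009,0],"yaw": 0,"jaw": 0.12},{"offset": [0,-0.009,0],"yaw": 0,"jaw": 0.12},{"offset": [0,-0.009,0],"yaw": 0,"jaw": 0.12},{"offset": [0,-0.009,0],"yaw": 0,"jaw": 0.12},{"offset": [0,-0.009,0],"yaw": 0,"jaw": 0.12},{"offset": [0,-0.009,0],"yaw": 0,"jaw": 0.12},{"offset": [0,0,0],"yaw": 0,"jaw": 0.12},{"offset": [0,0,0],"yaw": 0,"jaw": 0.12}]}}

```text
time_s: 4.95
eef_pos: [0.5397, -0.3731, 0.0247]
tool_rot: [-2.135, -2.304, 0.0]
ft_force: [-0.6, -0.1, -0.5]
finger_gap: 0.564
grip_force: 0.0
```

```bash
cat >> h.py <<'E'
def seams(im,n,x0,yaw,L,r,zc):
    """joint fit of x-shift (along b) is not needed: report strip offset vs roll for several x"""
    return [(dx,strip(im,n,x0[0]+dx,x0[1],yaw,L,r,zc)[0]) for dx in(-.003,0,.003)]
E
python3 - <<'E'
from h import *
s=snap('scene','s2.png'); t=snap('top','t2.png')
p,ps,o=tool(); print(p,ps,o['time_s'])
for n,im in(('scene',s),('top',t)):
  for dx in(-.002,.002): print(n,dx,strip(im,n,p[0]+dx,-.371,ps,.135,.022,.034))
E
```

```text
[ 0.53977936 -0.37303905  0.02476067] 0.07607992238012251 5.05
scene -0.002 ([(np.float64(0.7725493066709791), np.float64(34.0)), (np.float64(0.8056088053783724), np.float64(32.0)), (np.float64(0.8294748413761129), np.float64(36.0))], 98)
scene 0.002 ([(np.float64(0.7707565703222858), np.float64(24.000000000000004)), (np.float64(0.7898026216141141), np.float64(26.0)), (np.float64(0.841688213422202), np.float64(22.0))], 99)
top -0.002 ([(np.float64(0.4952594813031676), np.float64(34.0)), (np.float64(0.5266142228136079), np.float64(32.0)), (np.float64(0.5496583426107808), np.float64(36.0))], 44)
top 0.002 ([(np.float64(0.5054155193110614), np.float64(22.0)), (np.float64(0.5142285668223336), np.float64(20.0)), (np.float64(0.6050817099658561), np.float64(24.000000000000004))], 44)
```

>>> {"name": "play_rows", "arguments": {"deltas": [{"offset": [0,-0.008,0],"yaw": 0,"jaw": 0.12},{"offset": [0,-0.008,0],"yaw": 0,"jaw": 0.12},{"offset": [0,-0.008,0],"yaw": 0,"jaw": 0.12},{"offset": [0,-0.008,0],"yaw": 0,"jaw": 0.12},{"offset": [0,-0.008,0],"yaw": 0,"jaw": 0.12},{"offset": [0,-0.004,0],"yaw": 0,"jaw": 0.12},{"offset": [0,0,0],"yaw": 0,"jaw": 0.12},{"offset": [0,0,0],"yaw": 0,"jaw": 0.12},{"offset": [0,0,0],"yaw": 0,"jaw": 0.12}]}}

```text
time_s: 6.18
eef_pos: [0.5288, -0.3739, 0.0248]
tool_rot: [2.135, 2.304, 0.0]
ft_force: [0.4, 0.2, 0.5]
finger_gap: 0.564
grip_force: 0.0
```

```bash
python3 - <<'E'
from h import *
s=snap('scene','s3.png'); t=snap('top','t3.png')
p,ps,o=tool(); print(p,ps,o['time_s'])
for n,im in(('scene',s),('top',t)):
  for dx in(-.002,.002): print(n,dx,strip(im,n,p[0]+dx,-.371,ps,.135,.022,.034))
E
```

```text
[ 0.52883995 -0.37388425  0.02477207] 0.07606550371686627 6.275
scene -0.002 ([(np.float64(0.6618810772446363), np.float64(12.000000000000002)), (np.float64(0.6902626754523797), np.float64(10.0)), (np.float64(0.7284249222890756), np.float64(14.0))], 78)
scene 0.002 ([(np.float64(0.6549878772309513), np.float64(2.0)), (np.float64(0.6883327623705752), np.float64(0.0)), (np.float64(0.7055042762867652), np.float64(4.0))], 79)
top -0.002 ([(np.float64(0.5674849540552389), np.float64(10.0)), (np.float64(0.6007810842932546), np.float64(8.0)), (np.float64(0.6558840564410565), np.float64(12.000000000000002))], 54)
top 0.002 ([(np.float64(0.5808560311653379), np.float64(0.0)), (np.float64(0.5812527575837694), np.float64(-2.0)), (np.float64(0.7033307588329424), np.float64(2.0))], 54)
```

>>> {"name": "play_rows", "arguments": {"deltas": [{"offset": [0,0,0.014],"yaw": 0,"jaw": 0.12},{"offset": [0,0,0.013],"yaw": 0,"jaw": 0.12},{"offset": [0,0,0],"yaw": 0,"jaw": 0.06},{"offset": [0,0,0],"yaw": 0,"jaw": 0.0},{"offset": [0,0,0],"yaw": 0,"jaw": -0.3},{"offset": [0,0,0],"yaw": 0,"jaw": -0.3},{"offset": [0,0,0],"yaw": 0,"jaw": -0.3}], "grip_force": 40}}

```text
time_s: 7.15
eef_pos: [0.5286, -0.3737, 0.0178]
tool_rot: [-2.135, -2.304, 0.0]
ft_force: [-0.7, -0.1, -1.3]
finger_gap: 0.499
grip_force: 40.8
```

```bash
python3 - <<'E'
from h import *
s=snap('scene','s4.png'); t=snap('top','t4.png')
p,ps,o=tool(); print(p,ps,o['time_s'],o['grip_force'],o['finger_gap'])
for n,im in(('scene',s),('top',t)):
  for dx in(-.002,0,.002): print(n,dx,strip(im,n,p[0]+dx,-.371,ps,.135,.022,.034))
  print(n,fitroller({n:im},[p[0],p[1],ps],.135,.022,.034,half=26))
E
```

```text
[ 0.52854588 -0.37374091  0.01781213] 0.07602612150297627 7.25 40.82071781158447 0.5017551230542803
scene -0.002 ([(np.float64(0.6473846018684788), np.float64(4.0)), (np.float64(0.6631981371735378), np.float64(6.000000000000001)), (np.float64(0.7171766544134632), np.float64(2.0))], 76)
scene 0 ([(np.float64(0.6445469668743355), np.float64(0.0)), (np.float64(0.6671353557394619), np.float64(-2.0)), (np.float64(0.7034582069209858), np.float64(2.0))], 76)
scene 0.002 ([(np.float64(0.642864332895529), np.float64(-6.000000000000001)), (np.float64(0.6728356347215444), np.float64(-4.0)), (np.float64(0.6845489188626122), np.float64(-8.0))], 76)
scene (array([ 0.53031857, -0.37459058,  0.07791092]), np.float64(614.364705882353))
top -0.002 ([(np.float64(0.5901670562326924), np.float64(2.0)), (np.float64(0.6531867951905449), np.float64(4.0)), (np.float64(0.6533977755246619), np.float64(0.0))], 53)
top 0 ([(np.float64(0.6010802652054623), np.float64(-4.0)), (np.float64(0.6137627945934642), np.float64(-2.0)), (np.float64(0.7112444876437193), np.float64(-6.000000000000001))], 53)
top 0.002 ([(np.float64(0.5923628193272877), np.float64(-8.0)), (np.float64(0.6339648200292488), np.float64(-10.0)), (np.float64(0.6780324800999395), np.float64(-6.000000000000001))], 53)
top (array([ 0.54421242, -0.37955533,  0.44288978]), np.float64(842.9372549019608))
```

>>> {"name": "play_rows", "arguments": {"deltas": [{"offset": [0,0,0],"yaw": 0,"jaw": 0.08},{"offset": [0,0,0],"yaw": 0,"jaw": 0.08},{"offset": [-0.016,0,0],"yaw": 0,"jaw": 0.08},{"offset": [-0.016,0,0],"yaw": 0,"jaw": 0.08},{"offset": [-0.016,0,0],"yaw": 0,"jaw": 0.08},{"offset": [0,0,0],"yaw": 0,"jaw": 0.02},{"offset": [0,0,0],"yaw": 0,"jaw": -0.1},{"offset": [0,0,0],"yaw": 0,"jaw": -0.3},{"offset": [0,0,0],"yaw": 0,"jaw": -0.3},{"offset": [0,0,0],"yaw": 0,"jaw": -0.3}], "grip_force": 40}}

```text
time_s: 8.5
eef_pos: [0.5299, -0.3863, 0.0184]
tool_rot: [2.135, 2.303, -0.001]
ft_force: [-0.9, -3.7, 2.1]
finger_gap: 0.501
grip_force: 40.9
```

>>> {"name": "play_rows", "arguments": {"deltas": [{"offset": [0,0,-0.06],"yaw": 0,"jaw": -0.3},{"offset": [0,0,-0.12],"yaw": 0,"jaw": -0.3},{"offset": [0,0,-0.12],"yaw": 0,"jaw": -0.3},{"offset": [0,0,-0.1],"yaw": 0,"jaw": -0.3},{"offset": [0,0,0],"yaw": 0,"jaw": -0.3},{"offset": [0,0,0],"yaw": 0,"jaw": -0.3}]}}

```text
time_s: 9.25
eef_pos: [0.5289, -0.3846, 0.1166]
tool_rot: [-2.133, -2.302, -0.001]
ft_force: [0.2, 0.1, -3.1]
finger_gap: 0.502
grip_force: 41.3
```

```bash
python3 - <<'E'
from h import *
p,ps,o=tool();print(o['grip_force'],o['finger_gap'])
s=snap('scene','s5.png'); t=snap('top','t5.png')
c=p+np.array([-.0009,.012,.0162])
for n,im in(('scene',s),('top',t)): print(n,strip(im,n,c[0],c[1],ps,.135,.022,c[2]))
# roller centre (.5442,.092): tool is 12mm to -y of it
delta([.5442+.0007,.085-.012,.110],.061)
E
```

```text
41.29845321178436 0.502036344661522
scene ([(np.float64(0.6739917563005814), np.float64(2.0)), (np.float64(0.687053710768209), np.float64(0.0)), (np.float64(0.7480006883516014), np.float64(4.0))], 81)
top ([(np.float64(0.6796606283744501), np.float64(-4.0)), (np.float64(0.7330724377144072), np.float64(-2.0)), (np.float64(0.7628656867321439), np.float64(-6.000000000000001))], 86)
pos [ 0.5285 -0.3845  0.1157] psi 0.0761 share x,y,z [1.82  0.204 0.023] yaw share 0.01 t 9.35
```

>>> {"name": "play_rows", "arguments": {"deltas": [{"offset": [0.1,0.02,0],"yaw": 0.01,"jaw": -0.3},{"offset": [0.16,0.02,0],"yaw": 0,"jaw": -0.3},{"offset": [0.19,0.02,0],"yaw": 0,"jaw": -0.3},{"offset": [0.2,0.02,0],"yaw": 0,"jaw": -0.3},{"offset": [0.2,0.02,0],"yaw": 0,"jaw": -0.3},{"offset": [0.2,0.02,0],"yaw": 0,"jaw": -0.3},{"offset": [0.2,0.02,0],"yaw": 0,"jaw": -0.3},{"offset": [0.2,0.02,0],"yaw": 0,"jaw": -0.3},{"offset": [0.19,0.02,0],"yaw": 0,"jaw": -0.3},{"offset": [0.12,0.02,0],"yaw": 0,"jaw": -0.3},{"offset": [0.06,0.004,0],"yaw": 0,"jaw": -0.3},{"offset": [0,0,0],"yaw": 0,"jaw": -0.3}]}}

```text
time_s: 10.85
eef_pos: [0.5521, 0.0718, 0.1172]
tool_rot: [-2.151, -2.288, 0.002]
ft_force: [-0.9, -1.2, -2.6]
finger_gap: 0.502
grip_force: 41.2
```

```bash
python3 - <<'E'
from h import *
p,ps,o=tool();print(p,ps,o['grip_force'],o['finger_gap'],o['time_s'])
s=snap('scene','s6.png'); t=snap('top','t6.png')
c=p+np.array([-.0007,.012,.0162])
for n,im in(('scene',s),('top',t)): print(n,strip(im,n,c[0],c[1],ps,.135,.022,c[2]))
def cr(im,x0,y0,w,h): return cv2.resize(im[y0:y0+h,x0:x0+w],(800,300),interpolation=cv2.INTER_CUBIC)
cv2.imwrite('pics/c4.png',np.clip(np.vstack([cr(s,240,150,128,48+0),cr(t,140,160,128,48)])*1.6,0,255).astype(np.uint8))
E
```

```text
[0.55209667 0.07177592 0.11719589] 0.06176543625618258 41.220822930336 0.5017068635911757 10.85
scene ([(np.float64(0.6273155661436047), np.float64(0.0)), (np.float64(0.6534249564784946), np.float64(2.0)), (np.float64(0.677299309200423), np.float64(-2.0))], 57)
top ([(np.float64(0.7196873305523108), np.float64(-2.0)), (np.float64(0.7519618160780731), np.float64(0.0)), (np.float64(0.8123925541995187), np.float64(-4.0))], 35)
```

View pics/c4.png

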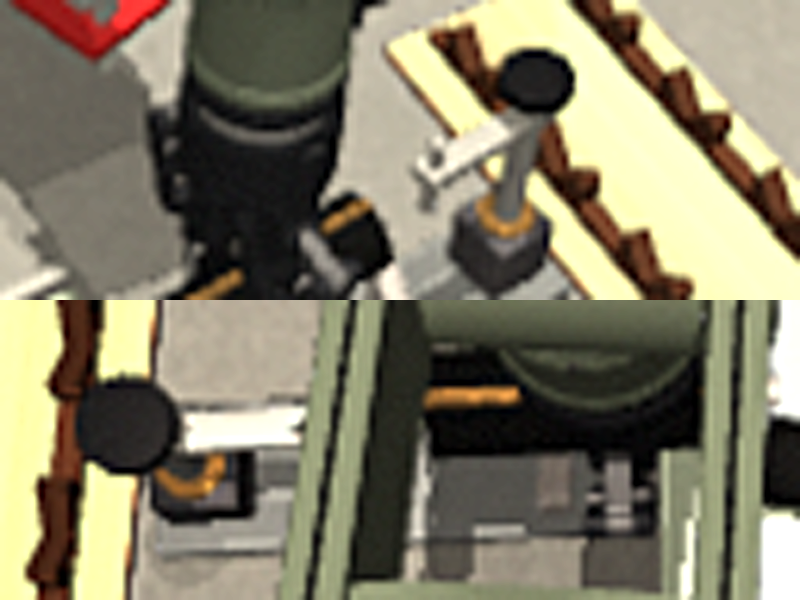

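```bash
python3 - <<'E'
from h import *
np.set_printoptions(precision=4,suppress=True)
c=np.array([.541,.152]); 
# local coords under psi=.061 for each measured point, using measured world
def loc(w): 
    d=w[:2]-c; ps=.061; return np.array([d@[np.cos(ps),np.sin(ps)],d@[-np.sin(ps),np.cos(ps)]])
for nm,n,uv,z in [('knob','top',(160.3,180),.17),('knob','scene',(326,162.6),.17),('armmid','top',(175,180.2),.142),('armend','top',(188,180),.142),('armend','scene',(308.3,176.9),.142),
 ('baseR+','top',(237.75,173),.012),('baseR-','top',(238.4,197.3),.012),('baseL-','top',(165,200.5),.012),
 ('saddle+','top',(197,186.25),.035),('saddle-','top',(228.75,184.75),.035)]: print(nm,n,loc(ray(n,uv,z)[0]))
# base edges in scene image: gradient profile across base at local y=0, predicted px of edges
s=cv2.imread('pics/scene0.png').astype(int); t=cv2.imread('pics/top0.png').astype(int)
def W(lx,ly,z): ps=.061; return [c[0]+lx*np.cos(ps)-ly*np.sin(ps),c[1]+lx*np.sin(ps)+ly*np.cos(ps),z]
for n,im in(('scene',s),('top',t)):
  for ly in(-.02,0,.01):
    xs=np.arange(-.06,.0601,.002); q=proj(n,[W(x,ly,.012) for x in xs]).astype(np.float32)
    pr=cv2.remap(im.mean(2).astype(np.float32),q[:,:1].copy(),q[:,1:].copy(),cv2.INTER_LINEAR)[:,0]; print(n,ly,pr.round().astype(int))
E
```

```text
knob top [-0.004   0.1118]
knob scene [0.0041 0.1093]
armmid top [-0.0013  0.0821]
armend top [-0.0023  0.0495]
armend scene [0.0012 0.0436]
baseR+ top [ 0.0336 -0.0696]
baseR- top [-0.0364 -0.0689]
baseL- top [-0.0365  0.1396]
saddle+ top [-0.003   0.0442]
saddle- top [-0.0027 -0.0444]
scene -0.02 [114 114 115 115 115 116 115 115 115 115 114 110 100 104 106 105 107 106
 104 104 105 105 105 106 106 106 106 106 106 105 105 107 108 110 109 108
 106 104 105 105 106 106 107 106 106 106 105  99  75  51  66  97 118 119
 118 116 116 116 116 116 116]
scene 0 [115 114 113 114 115 115 116 117 117 118 119 116 108 103 103 105 107 108
 107 107 107 107 106 106 106 106 106 106 106 106 105 104 104 105 106 106
 106 105 104 104 104 104 104 105 105 106 103  93  70  44  59  94 112 117
 118 117 116 115 115 115 116]
scene 0.01 [114 114 114 114 114 114 114 115 115 115 116 113 107 105 105 105 106 107
 107 106 106 105 105 104 104 104 105 106 106 106 107 107 106 105 105 104
 104 104 104 104 104 104 104 105 106 108 103  89  73  76  91 108 120 123
 121 119 119 118 117 117 117]
top -0.02 [101 101 100  99  98  98  98  97  98 100  93  80  65  85 107 121 117 114
 112 112 111 111 112 113 113 113 112 112 111 110 110 110 110 111 111 110
 108 108 107 107 108 109 108 108 108 107  97  86  77  97 102  99  99 100
 101  99 102 106 109 107 104]
top 0 [101 102 102 104 106 107 105 103 101 102  96  81  55  81 116 117 117 116
 113 112 111 110 112 112 112 112 111 109 107 107 107 108 108 108 108 108
 106 105 104 105 105 105 105 106 106 101  94  88 101 105 104 102 100 100
 102 103 103 101 102 103 102]
top 0.01 [ 99 101 102 102 102 101 101 102 103 103  96  76  65  80 120 116 114 113
 112 111 110 109 108 107 107 108 109 109 110 109 109 109 108 106 104 104
 104 105 105 105 106 104 104 106 108 104  96  83  95 103 103 101 101 101
  99 100 103 104 105 104 103]
```

```bash
python3 - <<'E'
from h import *
delta([.5444,.0801,.0558],.061)
E
```

```text
pos [0.5525 0.0704 0.1176] psi 0.0597 share x,y,z [ 0.041 -0.03   0.247] yaw share -0.001 t 10.95
```

>>> {"name": "play_rows", "arguments": {"deltas": [{"offset": [0.036,-0.03,0],"yaw": 0,"jaw": -0.3},{"offset": [0,0,0.08],"yaw": 0,"jaw": -0.3},{"offset": [0,0,0.08],"yaw": 0,"jaw": -0.3},{"offset": [0,0,0.08],"yaw": 0,"jaw": -0.3},{"offset": [0,0,0],"yaw": 0,"jaw": -0.3},{"offset": [0,0,0],"yaw": 0,"jaw": -0.3}]}}

```text
time_s: 11.7
eef_pos: [0.5452, 0.0797, 0.0588]
tool_rot: [2.154, 2.286, 0.001]
ft_force: [0.7, 0.4, -1.9]
finger_gap: 0.503
grip_force: 41.3
```

```bash
python3 - <<'E'
from h import *
delta([.5444,.0801,.0558],.061); delta([.5407,.140,.0558],.061)
E
```

```text
pos [0.5452 0.0797 0.0588] psi 0.0596 share x,y,z [ 0.002 -0.003  0.012] yaw share -0.001 t 11.7
pos [0.5452 0.0797 0.0588] psi 0.0596 share x,y,z [ 0.242 -0.003  0.012] yaw share -0.001 t 11.7
```

>>> {"name": "play_rows", "arguments": {"deltas": [{"offset": [0.03,-0.003,0.01],"yaw": 0,"jaw": -0.3},{"offset": [0.04,0,0],"yaw": 0,"jaw": -0.3},{"offset": [0.05,0,0],"yaw": 0,"jaw": -0.3},{"offset": [0.05,0,0],"yaw": 0,"jaw": -0.3},{"offset": [0.04,0,0],"yaw": 0,"jaw": -0.3},{"offset": [0.032,0,0],"yaw": 0,"jaw": -0.3},{"offset": [0,0,0],"yaw": 0,"jaw": -0.3},{"offset": [0,0,0],"yaw": 0,"jaw": -0.3}]}}

```text
time_s: 12.7
eef_pos: [0.5404, 0.1401, 0.0555]
tool_rot: [2.153, 2.287, -0.0]
ft_force: [0.2, 0.3, -3.9]
finger_gap: 0.505
grip_force: 41.3
```

```bash
python3 - <<'E'
from h import *
p,ps,o=tool();print(o['ft_force'],o['grip_force'])
s=snap('scene','s7.png'); t=snap('top','t7.png')
def cr(im,x0,y0,w,h): return cv2.resize(im[y0:y0+h,x0:x0+w],(400,400),interpolation=cv2.INTER_CUBIC)
cv2.imwrite('pics/c5.png',np.clip(np.hstack([cr(s,265,150,80,80),cr(t,150,140,100,100)])*1.6,0,255).astype(np.uint8))
c=p+np.array([-.0007,.012,.0162])
for n,im in(('scene',s),('top',t)): print(n,strip(im,n,c[0],c[1],ps,.135,.022,c[2]))
delta([.5407,.140,.0372],.061)
E
```

```text
[ 0.24939987  0.31786946 -3.85537164] 41.29781484603882
scene ([(np.float64(0.6130930553962938), np.float64(0.0)), (np.float64(0.6389405736251256), np.float64(2.0)), (np.float64(0.6587333213571274), np.float64(-2.0))], 49)
top ([(np.float64(0.7199032529827963), np.float64(-4.0)), (np.float64(0.7318002320373496), np.float64(-2.0)), (np.float64(0.8185698342791964), np.float64(-6.000000000000001))], 27)
pos [0.5404 0.1399 0.0555] psi 0.0598 share x,y,z [0.    0.001 0.073] yaw share -0.001 t 12.8
```

View pics/c5.png

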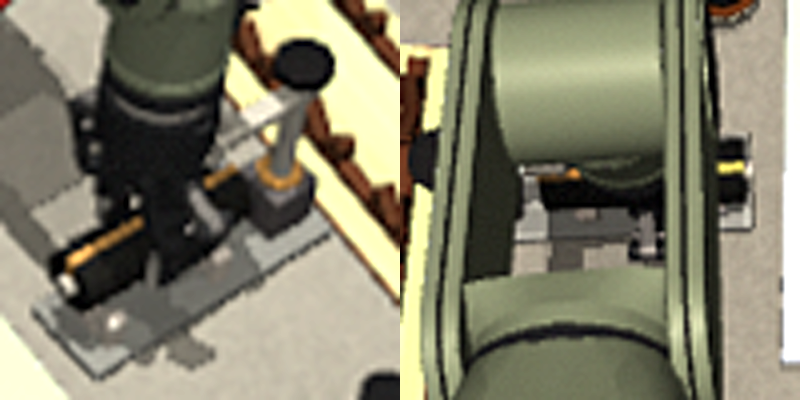

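The roller is under the foot with its strip up, running (70,260)–(245,175) in the left pane, and in line with the base. I lower it now.

>>> {"name": "play_rows", "arguments": {"deltas": [{"offset": [0,0,0.02],"yaw": 0,"jaw": -0.3},{"offset": [0,0,0.02],"yaw": 0,"jaw": -0.3},{"offset": [0,0,0.02],"yaw": 0,"jaw": -0.3},{"offset": [0,0,0.012],"yaw": 0,"jaw": -0.3},{"offset": [0,0,0],"yaw": 0,"jaw": -0.3},{"offset": [0,0,0],"yaw": 0,"jaw": -0.3}]}}

```text
time_s: 13.55
eef_pos: [0.5411, 0.1402, 0.0381]
tool_rot: [2.152, 2.287, 0.001]
ft_force: [-0.2, -1.3, 1.7]
finger_gap: 0.502
grip_force: 41.7
```

>>> {"name": "play_rows", "arguments": {"deltas": [{"offset": [0,0,0],"yaw": 0,"jaw": 0.06},{"offset": [0,0,0],"yaw": 0,"jaw": 0.2},{"offset": [0,0,0],"yaw": 0,"jaw": 0.5},{"offset": [0,0,0],"yaw": 0,"jaw": 0.5},{"offset": [0,0,-0.1],"yaw": 0,"jaw": 0.5},{"offset": [0,0,-0.2],"yaw": 0,"jaw": 0.5},{"offset": [0,0,-0.24],"yaw": 0,"jaw": 0.5},{"offset": [0,0,-0.22],"yaw": 0,"jaw": -1},{"offset": [0.2,0,0],"yaw": 0,"jaw": -1},{"offset": [0.2,0,0],"yaw": 0,"jaw": -1},{"offset": [0.096,0,0],"yaw": 0,"jaw": -1},{"offset": [0,0,0],"yaw": 0,"jaw": -1}]}}

```text
time_s: 15.05
eef_pos: [0.5323, 0.2657, 0.2273]
tool_rot: [-2.15, -2.29, 0.0]
ft_force: [-0.2, 0.1, 0.2]
finger_gap: 0.002
grip_force: 0.0
```

```bash
python3 - <<'E'
from h import *
p,ps,o=tool();print(o['finger_gap'],o['time_s'],o['ft_force'])
s=snap('scene','s8.png'); t=snap('top','t8.png')
for n,im in(('scene',s),('top',t)): print(n,strip(im,n,.540,.152,.061,.135,.022,.053))
for n,im in(('scene',s),('top',t)): print(n,fitroller({n:im},[.540,.152,.061],.135,.022,.053,half=30))
def cr(im,x0,y0,w,h): return cv2.resize(im[y0:y0+h,x0:x0+w],(400,400),interpolation=cv2.INTER_CUBIC)
cv2.imwrite('pics/c6.png',np.clip(np.hstack([cr(s,265,150,80,80),cr(t,150,140,100,100)])*1.6,0,255).astype(np.uint8))
delta([.5332,.2638,.175],.061)
E
```

```text
0.0021587108649232965 15.05 [-0.22571828  0.13948011  0.1868718 ]
scene ([(np.float64(0.6694513967810395), np.float64(2.0)), (np.float64(0.6970453196711329), np.float64(0.0)), (np.float64(0.7089891340394977), np.float64(4.0))], 94)
top ([(np.float64(0.7925334210966871), np.float64(-2.0)), (np.float64(0.795968438717548), np.float64(0.0)), (np.float64(0.8857229786394392), np.float64(-4.0))], 141)
scene (array([0.54218094, 0.16593051, 0.05405501]), np.float64(498.7725490196078))
top (array([0.53824011, 0.15314724, 0.08896873]), np.float64(179.6313725490196))
pos [0.5327 0.2637 0.2272] psi 0.0606 share x,y,z [0.    0.002 0.209] yaw share -0.0 t 15.15
```

View pics/c6.png

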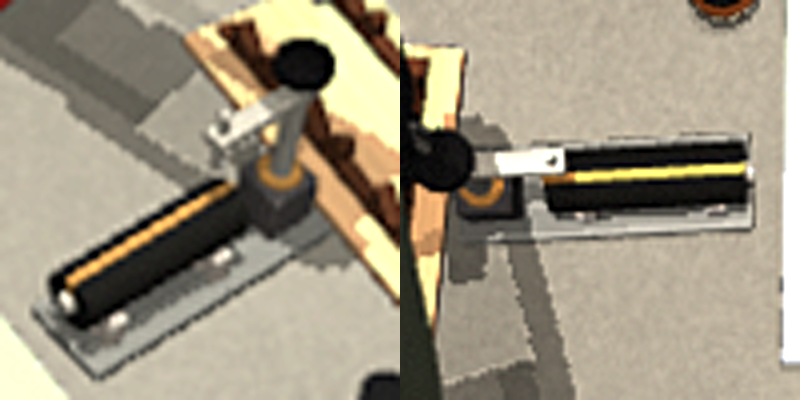

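```bash
python3 - <<'E'
from h import *
a=np.array([-.061,.998,0])
for L in(-.0675,.0675): print(proj('top',np.array([.54,.152,.058])+a*L),proj('scene',np.array([.54,.152,.053])+a*L))
E
```

```text
[[236.50335937 182.55137392]] [[278.01750828 209.38891142]]
[[187.07701077 184.68806682]] [[310.17296708 190.42423808]]
```

>>> {"name": "play_rows", "arguments": {"deltas": [{"offset": [0,0.002,0.1],"yaw": 0,"jaw": -1},{"offset": [0,0,0.08],"yaw": 0,"jaw": -1},{"offset": [0,0,0.02],"yaw": 0,"jaw": -1},{"offset": [0,0,0],"yaw": 0,"jaw": -1},{"offset": [0,0,0],"yaw": 0,"jaw": -1}]}}

```text
time_s: 15.78
eef_pos: [0.5343, 0.264, 0.1788]
tool_rot: [2.153, 2.286, 0.003]
ft_force: [-0.0, 0.4, -0.2]
finger_gap: 0.002
grip_force: 0.0
```

>>> {"name": "play_rows", "arguments": {"deltas": [{"offset": [0,0,0.03],"yaw": 0,"jaw": -1},{"offset": [0,0,0.03],"yaw": 0,"jaw": -1},{"offset": [0,0,0.03],"yaw": 0,"jaw": -1},{"offset": [0,0,0.03],"yaw": 0,"jaw": -1},{"offset": [0,0,0.03],"yaw": 0,"jaw": -1},{"offset": [0,0,0.01],"yaw": 0,"jaw": -1},{"offset": [0,0,0],"yaw": 0,"jaw": -1},{"offset": [0,0,0],"yaw": 0,"jaw": -1}]}}

```text
time_s: 16.77
eef_pos: [0.5337, 0.2642, 0.1379]
tool_rot: [2.153, 2.287, 0.001]
ft_force: [1.5, 0.8, 4.1]
finger_gap: -0.003
grip_force: 2.1
```

>>> {"name": "play_rows", "arguments": {"deltas": [{"offset": [0,0,0.01],"yaw": 0,"jaw": -1},{"offset": [0,0,0.01],"yaw": 0,"jaw": -1},{"offset": [0,0,0.01],"yaw": 0,"jaw": -1},{"offset": [0,0,0.008],"yaw": 0,"jaw": -1},{"offset": [0,0,0],"yaw": 0,"jaw": -1}]}}

```text
time_s: 17.4
eef_pos: [0.5337, 0.2642, 0.1289]
tool_rot: [2.153, 2.287, 0.001]
ft_force: [1.4, 0.2, 7.9]
finger_gap: -0.0
grip_force: 4.3
```

>>> {"name": "play_rows", "arguments": {"deltas": [{"offset": [0,0,0.006],"yaw": 0,"jaw": -1},{"offset": [0,0,0],"yaw": 0,"jaw": -1},{"offset": [0,0,0],"yaw": 0,"jaw": -1},{"offset": [0,0,0],"yaw": 0,"jaw": -1},{"offset": [0,0,0],"yaw": 0,"jaw": -1},{"offset": [0,0,0],"yaw": 0,"jaw": -1},{"offset": [0,0,0],"yaw": 0,"jaw": -1},{"offset": [0,0,0],"yaw": 0,"jaw": -1},{"offset": [0,0,0],"yaw": 0,"jaw": -1},{"offset": [0,0,0],"yaw": 0,"jaw": -1},{"offset": [0,0,0],"yaw": 0,"jaw": -1}]}}

```text
time_s: 18.77
eef_pos: [0.5337, 0.2642, 0.1277]
tool_rot: [2.153, 2.287, 0.001]
ft_force: [0.8, -0.7, 9.7]
finger_gap: 0.0
grip_force: 4.6
```

```bash
python3 - <<'E'
from h import *
p,ps,o=tool();print(p,o['time_s'],o['ft_force'])
s=snap('scene','s9.png'); t=snap('top','t9.png')
for n,im in(('scene',s),('top',t)): print(n,strip(im,n,.540,.152,.061,.135,.022,.053))
E
```

```text
[0.53370325 0.26421903 0.12772726] 18.775 [ 0.75305777 -0.65860276  9.71238468]
scene ([(np.float64(0.6762749003271605), np.float64(2.0)), (np.float64(0.7049787942793481), np.float64(4.0)), (np.float64(0.7140807890302793), np.float64(0.0))], 84)
top ([(np.float64(0.7944321083214392), np.float64(0.0)), (np.float64(0.8025134835017864), np.float64(-2.0)), (np.float64(0.8818941538492739), np.float64(2.0))], 128)
```

>>> {"name": "play_rows", "arguments": {"deltas": [{"offset": [0,0,-0.03],"yaw": 0,"jaw": -1},{"offset": [0,0,-0.04],"yaw": 0,"jaw": -1},{"offset": [0,0,-0.04],"yaw": 0,"jaw": -1},{"offset": [0,0,-0.04],"yaw": 0,"jaw": -1},{"offset": [0,0,-0.1],"yaw": 0,"jaw": -1},{"offset": [0,0,-0.15],"yaw": 0,"jaw": 0.5},{"offset": [-0.2,0,0],"yaw": 0,"jaw": 0.5},{"offset": [-0.2,0,0],"yaw": 0,"jaw": 0.5},{"offset": [-0.096,0,0],"yaw": 0,"jaw": 0.5},{"offset": [0,0,0],"yaw": 0,"jaw": 0.5}]}}

```text
time_s: 20.12
eef_pos: [0.5393, 0.1388, 0.2252]
tool_rot: [-2.155, -2.282, 0.005]
ft_force: [-0.1, 0.2, 0.1]
finger_gap: 0.75
grip_force: 0.0
```

```bash
python3 - <<'E'
from h import *
s=snap('scene','s10.png')
delta([.5407,.140,.0372],.061)
for n,im in(('scene',s),): print(n,strip(im,n,.540,.152,.061,.135,.022,.053))
E
```

```text
pos [0.5395 0.1399 0.2254] psi 0.0588 share x,y,z [-0.     0.005  0.753] yaw share -0.001 t 20.175
scene ([(np.float64(0.6535375057299296), np.float64(2.0)), (np.float64(0.667007630772581), np.float64(0.0)), (np.float64(0.708603804675971), np.float64(4.0))], 86)
```

>>> {"name": "play_rows", "arguments": {"deltas": [{"offset": [0,0.005,0.2],"yaw": 0,"jaw": 0.5},{"offset": [0,0,0.2],"yaw": 0,"jaw": 0.5},{"offset": [0,0,0.2],"yaw": 0,"jaw": 0.5},{"offset": [0,0,0.1],"yaw": 0,"jaw": 0.5},{"offset": [0,0,0.053],"yaw": 0,"jaw": 0.5},{"offset": [0,0,0],"yaw": 0,"jaw": 0.2},{"offset": [0,0,0],"yaw": 0,"jaw": 0.05},{"offset": [0,0,0],"yaw": 0,"jaw": -0.1},{"offset": [0,0,0],"yaw": 0,"jaw": -0.3},{"offset": [0,0,0],"yaw": 0,"jaw": -0.3},{"offset": [0,0,0],"yaw": 0,"jaw": -0.3}], "grip_force": 40}}

```text
time_s: 21.55
eef_pos: [0.5415, 0.141, 0.0394]
tool_rot: [-2.153, -2.286, 0.0]
ft_force: [-4.8, 1.9, 3.5]
finger_gap: 0.498
grip_force: 40.7
```

>>> {"name": "play_rows", "arguments": {"deltas": [{"offset": [0,0,-0.02],"yaw": 0,"jaw": -0.3},{"offset": [0,0,-0.03],"yaw": 0,"jaw": -0.3},{"offset": [0,0,-0.026],"yaw": 0,"jaw": -0.3},{"offset": [-0.06,0,0],"yaw": 0,"jaw": -0.3},{"offset": [-0.09,0,0],"yaw": 0,"jaw": -0.3},{"offset": [-0.09,0,0],"yaw": 0,"jaw": -0.3},{"offset": [-0.05,0,0],"yaw": 0,"jaw": -0.3},{"offset": [0,0,-0.1],"yaw": 0,"jaw": -0.3},{"offset": [0,0,-0.2],"yaw": 0,"jaw": -0.3},{"offset": [0,0,-0.24],"yaw": 0,"jaw": -0.3},{"offset": [0,0,-0.06],"yaw": 0,"jaw": -0.3},{"offset": [0,0,0],"yaw": 0,"jaw": -0.3}]}}

```text
time_s: 23.05
eef_pos: [0.5469, 0.0678, 0.2079]
tool_rot: [2.153, 2.286, 0.002]
ft_force: [0.5, 0.4, -3.6]
finger_gap: 0.501
grip_force: 41.7
```

```bash
python3 - <<'E'
from h import *
p,ps,o=tool();print(o['grip_force'],o['finger_gap'],o['time_s'],ps)
s=snap('scene','s11.png');t=snap('top','t11.png')
c=p+np.array([-.0007,.012,.0162])
for n,im in(('scene',s),('top',t)): print(n,strip(im,n,c[0],c[1],ps,.135,.022,c[2]))
# tool target: bay2 minus 12mm along a(psi=-.057)
delta([.592-.0007,.3704-.012,p[2]],-.057)
E
```

```text
41.698824763298035 0.5012125137157231 23.05 0.06012893686040499
scene ([(np.float64(0.6694749503564812), np.float64(6.000000000000001)), (np.float64(0.6703434308745967), np.float64(4.0)), (np.float64(0.7504444747845886), np.float64(2.0))], 63)
top ([(np.float64(0.7312338751580888), np.float64(-10.0)), (np.float64(0.7425456933596004), np.float64(-8.0)), (np.float64(0.8691820059282713), np.float64(-12.000000000000002))], 38)
pos [0.5447 0.0679 0.2046] psi 0.0602 share x,y,z [ 1.148  0.256 -0.013] yaw share 0.075 t 23.15
```

>>> {"name": "play_rows", "arguments": {"deltas": [{"offset": [0,0,0],"yaw": 0.075,"jaw": -0.3},{"offset": [0.1,0.012,0],"yaw": 0,"jaw": -0.3},{"offset": [0.16,0.018,0],"yaw": 0,"jaw": -0.3},{"offset": [0.2,0.02,0],"yaw": 0,"jaw": -0.3},{"offset": [0.2,0.02,0],"yaw": 0,"jaw": -0.3},{"offset": [0.2,0.02,0],"yaw": 0,"jaw": -0.3},{"offset": [0.16,0.018,0],"yaw": 0,"jaw": -0.3},{"offset": [0.1,0.012,0],"yaw": 0,"jaw": -0.3},{"offset": [0.05,0,0.1],"yaw": 0,"jaw": -0.3},{"offset": [0,0,0.15],"yaw": 0,"jaw": -0.3},{"offset": [0,0,0.1],"yaw": 0,"jaw": -0.3},{"offset": [0,0,0],"yaw": 0,"jaw": -0.3}]}}

```text
time_s: 24.65
eef_pos: [0.5887, 0.3564, 0.1124]
tool_rot: [-2.281, -2.154, 0.02]
ft_force: [-1.1, -0.4, -2.9]
finger_gap: 0.502
grip_force: 41.5
```

```bash
python3 - <<'E'
from h import *
p,ps,o=tool();print(o['grip_force'],o['finger_gap'],o['time_s'],ps)
s=snap('scene','s12.png');t=snap('top','t12.png')
c=p+np.array([.0007,.012,.0162])
for n,im in(('scene',s),('top',t)): print(n,strip(im,n,c[0],c[1],ps,.135,.022,c[2]))
delta([.592-.0007,.3704-.012,.0375],-.057)
def cr(im,x0,y0,w,h): return cv2.resize(im[y0:y0+h,x0:x0+w],(400,400),interpolation=cv2.INTER_CUBIC)
cv2.imwrite('pics/c7.png',np.clip(np.hstack([cr(s,295,130,90,90),cr(t,90,130,100,100)])*1.6,0,255).astype(np.uint8))
E
```

```text
41.5031898021698 0.502047734477958 24.65 -0.05738447486156417
scene ([(np.float64(3.868815646348508), np.float64(8.0)), (np.float64(3.870355961239555), np.float64(10.0)), (np.float64(3.8800715385290214), np.float64(6.000000000000001))], 68)
top ([(np.float64(5.91258120248007), np.float64(-18.0)), (np.float64(5.915486570988231), np.float64(-16.0)), (np.float64(5.925304448538031), np.float64(-20.0))], 113)
pos [0.5924 0.3579 0.1179] psi -0.0576 share x,y,z [ 0.002 -0.004  0.322] yaw share -0.0 t 24.75
```

View pics/c7.png

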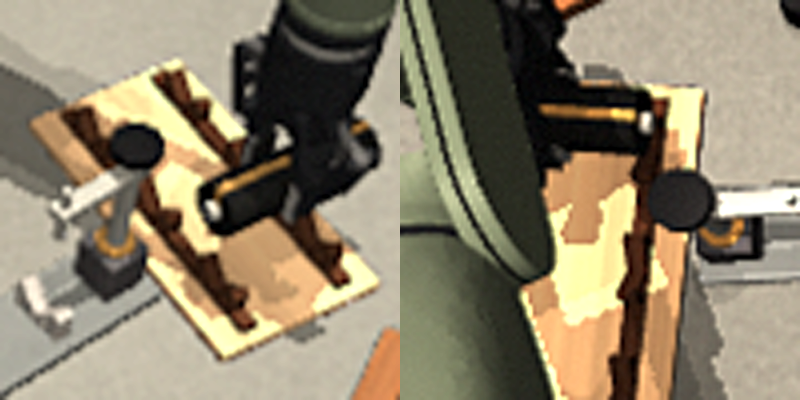

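```bash
python3 - <<'E'
from h import *
np.set_printoptions(precision=4,suppress=True)
t=np.array([[145,227.8],[148.6,195.4],[152.2,164.1],[113,227],[116.9,194.7],[120.5,163]])
for z in(.022,.035): print(ray('top',t,z))
C=np.array([[-.085,-.045],[0,-.045],[.085,-.045],[-.085,.045],[0,.045],[.085,.045]])
p=[.5075,.3752,-.057];c,s=np.cos(p[2]),np.sin(p[2])
W=np.c_[p[0]+c*C[:,0]-s*C[:,1],p[1]+s*C[:,0]+c*C[:,1],np.full(6,.03)]
print(W); a=proj('top',W);b=proj('scene',W);print(a,b)
im=[cv2.imread('pics/top0.png'),cv2.imread('pics/scene0.png')]
out=[]
for i,q,(x0,y0) in((0,a,(95,140)),(1,b,(295,130))):
    g=cv2.resize(im[i][y0:y0+100,x0:x0+100],(400,400),interpolation=cv2.INTER_CUBIC); g=np.clip(g*1.7,0,255).astype(np.uint8)
    for u in q: cv2.drawMarker(g,tuple(np.round((u-[x0,y0]+.5)*4).astype(int)),(255,0,0),cv2.MARKER_CROSS,12,1)
    out.append(g)
cv2.imwrite('pics/c8.png',np.hstack(out))
E
```

```text
[[0.4177 0.3385 0.022 ]
 [0.5087 0.3336 0.022 ]
 [0.5985 0.3283 0.022 ]
 [0.4183 0.428  0.022 ]
 [0.5091 0.4232 0.022 ]
 [0.6002 0.4191 0.022 ]]
[[0.4174 0.3346 0.035 ]
 [0.5072 0.3297 0.035 ]
 [0.596  0.3245 0.035 ]
 [0.418  0.423  0.035 ]
 [0.5076 0.4183 0.035 ]
 [0.5976 0.4141 0.035 ]]
[[0.4201 0.3351 0.03  ]
 [0.5049 0.3303 0.03  ]
 [0.5898 0.3254 0.03  ]
 [0.4252 0.425  0.03  ]
 [0.5101 0.4201 0.03  ]
 [0.5949 0.4153 0.03  ]]
[[145.4123 226.8836]
 [148.872  196.4187]
 [152.259  166.593 ]
 [113.1646 224.4293]
 [116.9605 194.0358]
 [120.6769 164.279 ]] [[315.9462 159.2428]
 [329.6327 175.3848]
 [344.125  192.4772]
 [336.5346 150.5647]
 [350.5656 166.1867]
 [365.408  182.7121]]
```

View pics/c8.png

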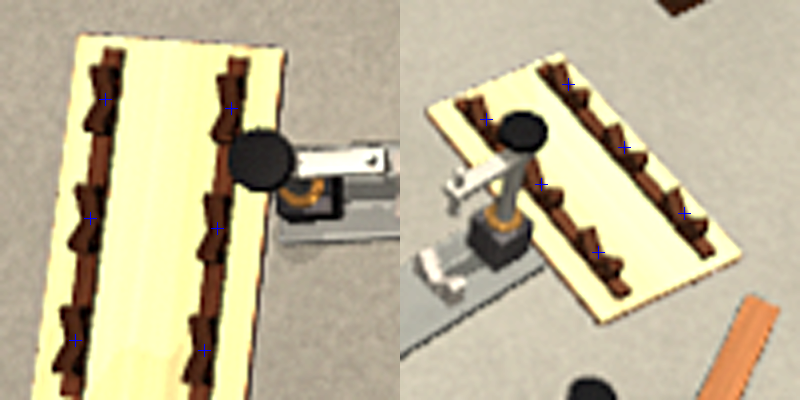

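The crosses sit in the notch valleys in both views. Lowering into bay 2.

>>> {"name": "play_rows", "arguments": {"deltas": [{"offset": [0,-0.003,0.1],"yaw": 0,"jaw": -0.3},{"offset": [0,0,0.1],"yaw": 0,"jaw": -0.3},{"offset": [0,0,0.05],"yaw": 0,"jaw": -0.3},{"offset": [0,0,0.03],"yaw": 0,"jaw": -0.3},{"offset": [0,0,0.02],"yaw": 0,"jaw": -0.3},{"offset": [0,0,0],"yaw": 0,"jaw": -0.3},{"offset": [0,0,0],"yaw": 0,"jaw": -0.3}]}}

```text
time_s: 25.62
eef_pos: [0.5931, 0.3587, 0.0456]
tool_rot: [2.284, 2.156, 0.002]
ft_force: [-0.9, -0.3, -2.7]
finger_gap: 0.5
grip_force: 41.6
```

```bash
python3 - <<'E'
from h import *
delta([.592-.0007,.3704-.012,.0370],-.057)
E
```

```text
pos [0.5931 0.3587 0.0456] psi -0.0574 share x,y,z [-0.001 -0.007  0.035] yaw share -0.0 t 25.625
```

>>> {"name": "play_rows", "arguments": {"deltas": [{"offset": [0,-0.005,0.012],"yaw": 0,"jaw": -0.3},{"offset": [0,0,0.012],"yaw": 0,"jaw": -0.3},{"offset": [0,0,0.01],"yaw": 0,"jaw": -0.3},{"offset": [0,0,0],"yaw": 0,"jaw": -0.3},{"offset": [0,0,0],"yaw": 0,"jaw": -0.3}]}}

```text
time_s: 26.25
eef_pos: [0.5916, 0.3587, 0.0395]
tool_rot: [-2.286, -2.155, -0.001]
ft_force: [-5.1, -2.5, 10.8]
finger_gap: 0.5
grip_force: 42.8
```

>>> {"name": "play_rows", "arguments": {"deltas": [{"offset": [0,0,0],"yaw": 0,"jaw": 0.06},{"offset": [0,0,0],"yaw": 0,"jaw": 0.2},{"offset": [0,0,0],"yaw": 0,"jaw": 0.4},{"offset": [0,0,0],"yaw": 0,"jaw": 0.4},{"offset": [0,0,-0.1],"yaw": 0,"jaw": 0.4},{"offset": [0,0,-0.2],"yaw": 0,"jaw": 0.4},{"offset": [0,0,-0.24],"yaw": 0,"jaw": 0.4},{"offset": [0,0,-0.2],"yaw": 0,"jaw": 0.4},{"offset": [-0.24,0,0],"yaw": 0.05,"jaw": 0.4},{"offset": [-0.24,0,0],"yaw": 0,"jaw": 0.4},{"offset": [-0.24,0,0],"yaw": 0,"jaw": 0.4},{"offset": [-0.24,0,0],"yaw": 0,"jaw": 0.4}]}}

```text
time_s: 27.75
eef_pos: [0.563, 0.1184, 0.2213]
tool_rot: [2.367, 2.065, 0.001]
ft_force: [0.2, -1.0, 0.9]
finger_gap: 0.698
grip_force: 0.0
```

```bash
python3 - <<'E'
from h import *
np.set_printoptions(precision=4,suppress=True)
p,ps,o=tool();print(p,ps,o['time_s'])
s=snap('scene','s13.png');t=snap('top','t13.png')
for n,im in(('scene',s),('top',t)):
  print(n,fitroller({n:im},[.592,.3704,-.057],.135,.022,.053,thr=50,half=30))
  m=rollmask(n,.592,.3704,-.057,.135,.022,.053)>.5
  g=im.astype(float); 
  for dx in(-.003,0,.003): print(n,dx,strip(im,n,.592+dx,.3704,-.057,.135,.022,.053))
  print(n,'short',fitroller({n:im},[.534,-.0445,-.15],.12,.02,.032,thr=60,half=30),strip(im,n,.534,-.0445,-.15,.12,.02,.032))
def cr(im,x0,y0,w,h): return cv2.resize(im[y0:y0+h,x0:x0+w],(400,400),interpolation=cv2.INTER_CUBIC)
a=np.hstack([cr(s,295,130,90,90),cr(t,90,130,100,100)])[:300]
b=np.hstack([cr(s,205,190,80,80),cr(t,240,150,80,80)])[50:350]
cv2.imwrite('pics/c9.png',np.clip(np.vstack([a,b])*1.6,0,255).astype(np.uint8))
E
```

```text
[0.563  0.1184 0.2213] -0.1356753734856575 27.75
scene (array([0.6102, 0.3521, 0.181 ]), np.float64(1180.5529411764705))
scene -0.003 ([(np.float64(2.3026584297156), np.float64(10.0)), (np.float64(2.3100260305464966), np.float64(8.0)), (np.float64(2.3160106204112134), np.float64(12.000000000000002))], 107)
scene 0 ([(np.float64(3.5804988359204386), np.float64(12.000000000000002)), (np.float64(3.583413809497886), np.float64(10.0)), (np.float64(3.591330230914276), np.float64(14.0))], 118)
scene 0.003 ([(np.float64(4.413058041448719), np.float64(12.000000000000002)), (np.float64(4.413299275045261), np.float64(14.0)), (np.float64(4.423923992448124), np.float64(10.0))], 130)
scene short (array([ 0.5363, -0.051 , -0.1603]), np.float64(93.44313725490196)) (None, 0)
top (array([ 0.5838,  0.389 , -0.263 ]), np.float64(983.9411764705883))
top -0.003 ([(np.float64(4.8080182743328415), np.float64(-16.0)), (np.float64(4.81357109056271), np.float64(-14.0)), (np.float64(4.819012085180322), np.float64(-18.0))], 185)
top 0 ([(np.float64(4.1094780058535205), np.float64(-14.0)), (np.float64(4.112169303699604), np.float64(-12.000000000000002)), (np.float64(4.126250857463449), np.float64(-16.0))], 162)
top 0.003 ([(np.float64(2.857877005480829), np.float64(-12.000000000000002)), (np.float64(2.859848485948158), np.float64(-10.0)), (np.float64(2.8839358214534587), np.float64(-14.0))], 137)
top short (array([ 0.5325, -0.0486, -0.1587]), np.float64(36.490196078431374)) (None, 0)
```

View pics/c9.png

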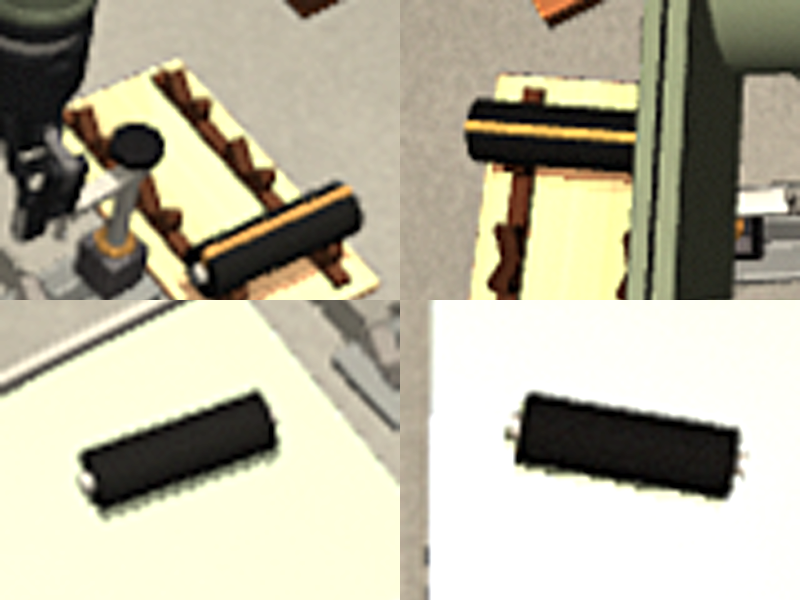

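The middle roller lies strip up in bay 2. The short roller is at about (629,445) in the lower-right pane, with no strip visible, so its strip faces down. I'll roll it toward +x.

```bash
python3 - <<'E'
from h import *
delta([.5345,-.0475,.08],-.155)
E
```

```text
pos [0.5628 0.1149 0.2212] psi -0.1426 share x,y,z [-0.659 -0.02   0.565] yaw share 0.008 t 27.85
```

>>> {"name": "play_rows", "arguments": {"deltas": [{"offset": [-0.165,-0.008,0],"yaw": 0.008,"jaw": 0.5},{"offset": [-0.165,-0.008,0.1],"yaw": 0,"jaw": 0.5},{"offset": [-0.165,-0.008,0.1],"yaw": 0,"jaw": 0.5},{"offset": [-0.165,-0.004,0.1],"yaw": 0,"jaw": 0.5},{"offset": [0,0,0.15],"yaw": 0,"jaw": 0.5},{"offset": [0,0,0.1],"yaw": 0,"jaw": 0.5},{"offset": [0,0,0],"yaw": 0,"jaw": 0.5},{"offset": [0,0,0],"yaw": 0,"jaw": 0.5}]}}

```text
time_s: 28.85
eef_pos: [0.5336, -0.0418, 0.0848]
tool_rot: [2.379, 2.05, 0.002]
ft_force: [0.5, 0.4, -0.6]
finger_gap: 0.749
grip_force: 0.0
```

```bash
python3 - <<'E'
from h import *
delta([.5345,-.0475,.022],-.155)
E
```

```text
pos [ 0.5336 -0.0418  0.0848] psi -0.1481 share x,y,z [-0.022  0.007  0.251] yaw share 0.004 t 28.85
```

>>> {"name": "play_rows", "arguments": {"deltas": [{"offset": [-0.022,0.007,0.08],"yaw": 0.004,"jaw": 0.5},{"offset": [0,0,0.1],"yaw": 0,"jaw": 0.5},{"offset": [0,0,0.07],"yaw": 0,"jaw": 0.4},{"offset": [0,0,0],"yaw": 0,"jaw": 0.2},{"offset": [0,0,0],"yaw": 0,"jaw": 0.1},{"offset": [0,0,0],"yaw": 0,"jaw": 0.03},{"offset": [0,0,0],"yaw": 0,"jaw": 0.03},{"offset": [0,0,0],"yaw": 0,"jaw": 0.03}], "grip_force": 25}}

```text
time_s: 29.85
eef_pos: [0.5337, -0.0478, 0.0217]
tool_rot: [2.386, 2.042, 0.001]
ft_force: [0.4, -0.4, 0.7]
finger_gap: 0.518
grip_force: 0.0
```

>>> {"name": "play_rows", "arguments": {"deltas": [{"offset": [0,0.01,0],"yaw": 0,"jaw": 0.03},{"offset": [0,0.01,0],"yaw": 0,"jaw": 0.03},{"offset": [0,0.01,0],"yaw": 0,"jaw": 0.03},{"offset": [0,0.01,0],"yaw": 0,"jaw": 0.03},{"offset": [0,0.01,0],"yaw": 0,"jaw": 0.03},{"offset": [0,0.01,0],"yaw": 0,"jaw": 0.03},{"offset": [0,0.01,0],"yaw": 0,"jaw": 0.03},{"offset": [0,0.01,0],"yaw": 0,"jaw": 0.03},{"offset": [0,0.01,0],"yaw": 0,"jaw": 0.03},{"offset": [0,0.01,0],"yaw": 0,"jaw": 0.03},{"offset": [0,0,0],"yaw": 0,"jaw": 0.03},{"offset": [0,0,0],"yaw": 0,"jaw": 0.03}]}}

```text
time_s: 31.35
eef_pos: [0.5581, -0.0516, 0.0213]
tool_rot: [-2.387, -2.043, 0.0]
ft_force: [-0.2, 0.1, -1.0]
finger_gap: 0.517
grip_force: 0.0
```

```bash
python3 - <<'E'
from h import *
s=snap('scene','s14.png'); t=snap('top','t14.png')
p,ps,o=tool(); print(p,ps,o['time_s'],o['finger_gap'],o['grip_force'])
for n,im in(('scene',s),('top',t)):
  for dx in(-.002,.002): print(n,dx,strip(im,n,p[0]+dx,p[1],ps,.12,.02,.032))
E
```

```text
[ 0.55804914 -0.05156528  0.02124147] -0.1549204179506587 31.45 0.5150812460393647 0.0
scene -0.002 (None, 4)
scene 0.002 (None, 4)
top -0.002 ([(np.float64(0.36245778942032736), np.float64(-58.00000000000001)), (np.float64(0.39509376754365466), np.float64(-59.99999999999999)), (np.float64(0.40159139920434583), np.float64(-56.0))], 11)
top 0.002 ([(np.float64(0.36030789477437913), np.float64(-82.0)), (np.float64(0.36623060896011106), np.float64(-84.0)), (np.float64(0.3688568636386751), np.float64(-80.0))], 10)
```

>>> {"name": "play_rows", "arguments": {"deltas": [{"offset": [0,0.008,0],"yaw": 0,"jaw": 0.03},{"offset": [0,0.008,0],"yaw": 0,"jaw": 0.03},{"offset": [0,0.008,0],"yaw": 0,"jaw": 0.03},{"offset": [0,0.008,0],"yaw": 0,"jaw": 0.03},{"offset": [0,0.008,0],"yaw": 0,"jaw": 0.03},{"offset": [0,0.008,0],"yaw": 0,"jaw": 0.03},{"offset": [0,0.008,0],"yaw": 0,"jaw": 0.03},{"offset": [0,0,0],"yaw": 0,"jaw": 0.03},{"offset": [0,0,0],"yaw": 0,"jaw": 0.03}]}}

```text
time_s: 32.58
eef_pos: [0.572, -0.0537, 0.0213]
tool_rot: [-2.387, -2.043, -0.0]
ft_force: [-0.5, -0.1, -0.7]
finger_gap: 0.516
grip_force: 0.0
```

```bash
python3 - <<'E'
from h import *
s=snap('scene','s15.png'); t=snap('top','t15.png')
p,ps,o=tool(); print(p,ps,o['time_s'],o['finger_gap'],o['grip_force'])
for n,im in(('scene',s),('top',t)):
  for dx in(-.002,.002): print(n,dx,strip(im,n,p[0]+dx,p[1],ps,.12,.02,.032))
E
```

```text
[ 0.57191456 -0.05371641  0.02126313] -0.15491086262356912 32.675 0.5146511313227835 0.0
scene -0.002 ([(np.float64(0.4810703962024433), np.float64(-18.0)), (np.float64(0.48807123228531013), np.float64(-20.0)), (np.float64(0.5208458400083266), np.float64(-16.0))], 29)
scene 0.002 ([(np.float64(0.4766172833696647), np.float64(-38.0)), (np.float64(0.48271302455345616), np.float64(-36.0)), (np.float64(0.48508115114826833), np.float64(-40.0))], 27)
top -0.002 ([(np.float64(0.6535493003378275), np.float64(-28.0)), (np.float64(0.695063994304464), np.float64(-26.0)), (np.float64(0.6984722709173674), np.float64(-29.999999999999996))], 41)
top 0.002 ([(np.float64(0.6507073434791957), np.float64(-40.0)), (np.float64(0.6861653449408183), np.float64(-42.0)), (np.float64(0.6872988345809415), np.float64(-38.0))], 40)
```

>>> {"name": "play_rows", "arguments": {"deltas": [{"offset": [0,0.008,0],"yaw": 0,"jaw": 0.03},{"offset": [0,0.008,0],"yaw": 0,"jaw": 0.03},{"offset": [0,0.008,0],"yaw": 0,"jaw": 0.03},{"offset": [0,0.008,0],"yaw": 0,"jaw": 0.03},{"offset": [0,0.004,0],"yaw": 0,"jaw": 0.03},{"offset": [0,0,0],"yaw": 0,"jaw": 0.03},{"offset": [0,0,0],"yaw": 0,"jaw": 0.03}]}}

```text
time_s: 33.55
eef_pos: [0.5808, -0.0552, 0.0213]
tool_rot: [-2.387, -2.043, 0.0]
ft_force: [-0.1, -0.3, 0.0]
finger_gap: 0.512
grip_force: 0.0
```

```bash
python3 - <<'E'
from h import *
s=snap('scene','s16.png'); t=snap('top','t16.png')
p,ps,o=tool(); print(p,ps,o['time_s'],o['finger_gap'],o['grip_force'])
for n,im in(('scene',s),('top',t)):
  for dx in(-.002,.002): print(n,dx,strip(im,n,p[0]+dx,p[1],ps,.12,.02,.032))
E
```

```text
[ 0.58079547 -0.05511448  0.02125234] -0.15490423376286877 33.65 0.5133615263615221 0.0
scene -0.002 ([(np.float64(0.6096907239041782), np.float64(-2.0)), (np.float64(0.6190001455117555), np.float64(-4.0)), (np.float64(0.6609358085573322), np.float64(0.0))], 53)
scene 0.002 ([(np.float64(0.607218054298303), np.float64(-16.0)), (np.float64(0.6077091102362218), np.float64(-14.0)), (np.float64(0.6466793566711758), np.float64(-18.0))], 51)
top -0.002 ([(np.float64(0.7208818185645292), np.float64(-8.0)), (np.float64(0.7603084373378847), np.float64(-10.0)), (np.float64(0.7682605718064787), np.float64(-6.000000000000001))], 39)
top 0.002 ([(np.float64(0.7274807059140063), np.float64(-18.0)), (np.float64(0.7277641537879685), np.float64(-20.0)), (np.float64(0.8095805666440714), np.float64(-22.0))], 37)
```

>>> {"name": "play_rows", "arguments": {"deltas": [{"offset": [0,0.008,0.008],"yaw": 0,"jaw": 0.03},{"offset": [-0.016,0,0.008],"yaw": 0,"jaw": 0.03},{"offset": [-0.016,0,0.003],"yaw": 0,"jaw": 0.03},{"offset": [-0.016,0,0],"yaw": 0,"jaw": 0.03},{"offset": [0,0,0],"yaw": 0,"jaw": -0.04},{"offset": [0,0,0],"yaw": 0,"jaw": -0.1},{"offset": [0,0,0],"yaw": 0,"jaw": -0.3},{"offset": [0,0,0],"yaw": 0,"jaw": -0.3},{"offset": [0,0,0],"yaw": 0,"jaw": -0.3}], "grip_force": 40}}

```text
time_s: 34.78
eef_pos: [0.5811, -0.0676, 0.0168]
tool_rot: [2.386, 2.043, -0.0]
ft_force: [-1.6, -2.2, 3.5]
finger_gap: 0.452
grip_force: 40.0
```

```bash
python3 - <<'E'
from h import *
s=snap('scene','s17.png'); t=snap('top','t17.png')
p,ps,o=tool(); print(p,ps,o['time_s'],o['finger_gap'],o['grip_force'])
c=p+np.array([.0018,.0118,0])
for n,im in(('scene',s),('top',t)):
  for dx in(0,): print(n,dx,strip(im,n,c[0]+dx,c[1],ps,.12,.02,.032))
def cr(im,n): 
    u,v=proj(n,c)[0].astype(int); return cv2.resize(im[v-30:v+30,u-30:u+30],(400,400),interpolation=cv2.INTER_CUBIC)
cv2.imwrite('pics/c10.png',np.clip(np.hstack([cr(s,'scene'),cr(t,'top')])*1.6,0,255).astype(np.uint8))
for n in('scene','top'):
    u,v=proj(n,c)[0].astype(int); a=np.array([-np.sin(ps),np.cos(ps),0]); q=proj(n,[c-.06*a+[0,0,.02],c+.06*a+[0,0,.02]]); print(((q-[u-30,v-30])*6.67).round())
E
```

```text
[ 0.58112137 -0.06767607  0.01683561] -0.15479210762058537 34.875 0.4542707085151882 39.9906188249588
scene 0 ([(np.float64(0.6397508931655976), np.float64(6.000000000000001)), (np.float64(0.6591737696902127), np.float64(4.0)), (np.float64(0.6876506217551043), np.float64(8.0))], 60)
top 0 ([(np.float64(0.6327058668881723), np.float64(0.0)), (np.float64(0.6711259092527544), np.float64(-2.0)), (np.float64(0.6886603249935486), np.float64(2.0))], 14)
[[ 81. 226.]
 [319. 141.]]
[[346. 216.]
 [ 63. 168.]]
```

View pics/c10.png

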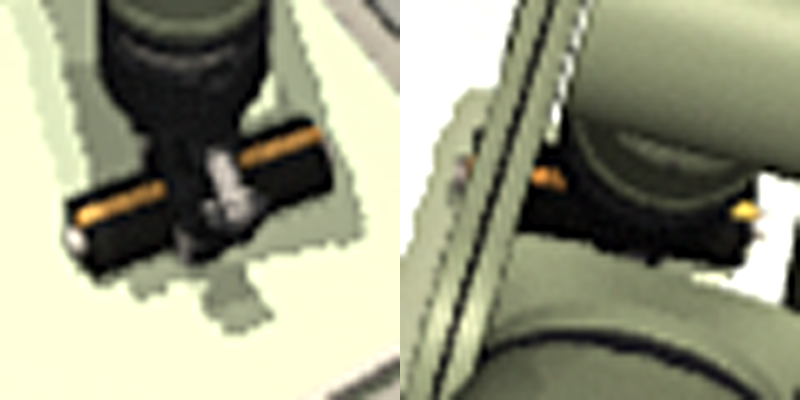

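The strip is up on the short roller: in the scene pane it runs (80,217)–(322,133). Lift and take it to the gauge.

>>> {"name": "play_rows", "arguments": {"deltas": [{"offset": [0,0,-0.06],"yaw": 0,"jaw": -0.3},{"offset": [0,0,-0.12],"yaw": 0,"jaw": -0.3},{"offset": [0,0,-0.12],"yaw": 0,"jaw": -0.3},{"offset": [0,0,-0.1],"yaw": 0,"jaw": -0.3},{"offset": [0,0,0],"yaw": -0.069,"jaw": -0.3},{"offset": [0,0,0],"yaw": -0.069,"jaw": -0.3},{"offset": [0,0,0],"yaw": 0,"jaw": -0.3},{"offset": [0,0,0],"yaw": 0,"jaw": -0.3}]}}

```text
time_s: 35.88
eef_pos: [0.5808, -0.0669, 0.1164]
tool_rot: [-2.153, -2.287, -0.0]
ft_force: [-1.0, -0.6, -2.4]
finger_gap: 0.454
grip_force: 40.8
```

```bash
python3 - <<'E'
from h import *
delta([.5444,.0801,.0568],.061); p,ps,o=tool(); print(o['grip_force'],o['finger_gap'])
E
```

```text
pos [ 0.5808 -0.0669  0.1164] psi 0.0606 share x,y,z [ 0.596 -0.11   0.239] yaw share -0.0 t 35.875
40.8337140083313 0.453818260427899
```

>>> {"name": "play_rows", "arguments": {"deltas": [{"offset": [0.1,-0.025,0],"yaw": 0,"jaw": -0.3},{"offset": [0.15,-0.025,0],"yaw": 0,"jaw": -0.3},{"offset": [0.15,-0.025,0],"yaw": 0,"jaw": -0.3},{"offset": [0.12,-0.02,0],"yaw": 0,"jaw": -0.3},{"offset": [0.076,-0.015,0.04],"yaw": 0,"jaw": -0.3},{"offset": [0,0,0.1],"yaw": 0,"jaw": -0.3},{"offset": [0,0,0.1],"yaw": 0,"jaw": -0.3},{"offset": [0,0,0],"yaw": 0,"jaw": -0.3},{"offset": [0,0,0],"yaw": 0,"jaw": -0.3},{"offset": [0,0,0],"yaw": 0,"jaw": -0.3}]}}

```text
time_s: 37.12
eef_pos: [0.5456, 0.0795, 0.0578]
tool_rot: [2.151, 2.287, 0.003]
ft_force: [0.8, -0.5, -1.7]
finger_gap: 0.454
grip_force: 40.7
```

```bash
python3 - <<'E'
from h import *
p,ps,o=tool(); print(o['grip_force'],o['finger_gap'])
s=snap('scene','s18.png'); t=snap('top','t18.png')
c=p+np.array([-.0007,.012,.0152])
for n,im in(('scene',s),('top',t)): print(n,strip(im,n,c[0],c[1],ps,.12,.02,c[2]))
delta([.5407,.140,.0568],.061)
E
```

```text
40.73682725429535 0.45444168736580076
scene ([(np.float64(0.6624472566113108), np.float64(4.0)), (np.float64(0.6636575609015799), np.float64(6.000000000000001)), (np.float64(0.7207914005462832), np.float64(2.0))], 50)
top ([(np.float64(0.6973903017887942), np.float64(2.0)), (np.float64(0.7037833504359878), np.float64(0.0)), (np.float64(0.7822933736415019), np.float64(4.0))], 20)
pos [0.5454 0.0796 0.0577] psi 0.0616 share x,y,z [ 0.242 -0.004  0.004] yaw share 0.0 t 37.225
```

>>> {"name": "play_rows", "arguments": {"deltas": [{"offset": [0.03,-0.004,0.003],"yaw": 0,"jaw": -0.3},{"offset": [0.04,0,0],"yaw": 0,"jaw": -0.3},{"offset": [0.05,0,0],"yaw": 0,"jaw": -0.3},{"offset": [0.05,0,0],"yaw": 0,"jaw": -0.3},{"offset": [0.04,0,0],"yaw": 0,"jaw": -0.3},{"offset": [0.035,0,0],"yaw": 0,"jaw": -0.3},{"offset": [0,0,0],"yaw": 0,"jaw": -0.3},{"offset": [0,0,0.03],"yaw": 0,"jaw": -0.3},{"offset": [0,0,0.03],"yaw": 0,"jaw": -0.3},{"offset": [0,0,0.015],"yaw": 0,"jaw": -0.3},{"offset": [0,0,0],"yaw": 0,"jaw": -0.3},{"offset": [0,0,0],"yaw": 0,"jaw": -0.3}]}}

```text
time_s: 38.72
eef_pos: [0.5397, 0.1406, 0.0371]
tool_rot: [2.152, 2.289, 0.0]
ft_force: [1.9, -0.0, -1.6]
finger_gap: 0.455
grip_force: 40.9
```

```bash
python3 - <<'E'
from h import *
p,ps,o=tool(); print(o['grip_force'],o['finger_gap'],o['ft_force'])
delta([.5407,.1405,.0350],.061)
E
```

```text
40.85341393947601 0.45487700488100336 [ 1.87848365 -0.00642099 -1.61730335]
pos [0.5397 0.1406 0.0371] psi 0.0617 share x,y,z [-0.001  0.004  0.008] yaw share 0.0 t 38.725
```

Down a little more until contact, then release, raise and go to the knob.

>>> {"name": "play_rows", "arguments": {"deltas": [{"offset": [0,0.003,0.006],"yaw": 0,"jaw": -0.3},{"offset": [0,0,0.004],"yaw": 0,"jaw": -0.3},{"offset": [0,0,0],"yaw": 0,"jaw": -0.3},{"offset": [0,0,0],"yaw": 0,"jaw": -0.3}]}}

```text
time_s: 39.22
eef_pos: [0.541, 0.1408, 0.0355]
tool_rot: [2.15, 2.289, 0.001]
ft_force: [0.4, -0.5, 5.8]
finger_gap: 0.456
grip_force: 41.6
```

>>> {"name": "play_rows", "arguments": {"deltas": [{"offset": [0,0,0],"yaw": 0,"jaw": -0.04},{"offset": [0,0,0],"yaw": 0,"jaw": 0.1},{"offset": [0,0,0],"yaw": 0,"jaw": 0.4},{"offset": [0,0,0],"yaw": 0,"jaw": 0.4},{"offset": [0,0,-0.1],"yaw": 0,"jaw": 0.4},{"offset": [0,0,-0.2],"yaw": 0,"jaw": 0.4},{"offset": [0,0,-0.24],"yaw": 0,"jaw": 0.4},{"offset": [0,0,-0.23],"yaw": 0,"jaw": -1},{"offset": [0.2,0,0],"yaw": 0,"jaw": -1},{"offset": [0.2,0,0],"yaw": 0,"jaw": -1},{"offset": [0.094,0,0],"yaw": 0,"jaw": -1},{"offset": [0,0,0],"yaw": 0,"jaw": -1}]}}

```text
time_s: 40.72
eef_pos: [0.532, 0.2656, 0.2267]
tool_rot: [-2.148, -2.292, 0.001]
ft_force: [0.4, 0.0, -0.7]
finger_gap: 0.002
grip_force: 0.0
```

```bash
python3 - <<'E'
from h import *
s=snap('scene','s19.png'); t=snap('top','t19.png')
for n,im in(('scene',s),('top',t)): print(n,strip(im,n,.540,.152,.061,.12,.02,.050))
def cr(im,x0,y0,w,h): return cv2.resize(im[y0:y0+h,x0:x0+w],(400,400),interpolation=cv2.INTER_CUBIC)
cv2.imwrite('pics/c11.png',np.clip(np.hstack([cr(s,265,150,80,80),cr(t,150,140,100,100)])*1.6,0,255).astype(np.uint8))
delta([.5332,.2638,.175],.061)
a=np.array([-.061,.998,0])
for L in(-.06,.06): q=proj('top',np.array([.54,.152,.07])+a*L)[0];w=proj('scene',np.array([.54,.152,.07])+a*L)[0]; print((q-[150,140])*4+[400,0],(w-[265,150])*5)
E
```

```text
scene ([(np.float64(0.6881535803733101), np.float64(8.0)), (np.float64(0.7051222897396444), np.float64(10.0)), (np.float64(0.7298615815025322), np.float64(6.000000000000001))], 88)
top ([(np.float64(0.7671489309952968), np.float64(6.000000000000001)), (np.float64(0.7980433655869982), np.float64(4.0)), (np.float64(0.8154894863560462), np.float64(8.0))], 126)
pos [0.5324 0.2637 0.2266] psi 0.0622 share x,y,z [0.    0.003 0.207] yaw share 0.001 t 40.825
[733.88189112 167.99738829] [ 76.17002934 275.95638797]
[556.08053536 175.68431463] [220.32255709 191.36341254]
```

View pics/c11.png

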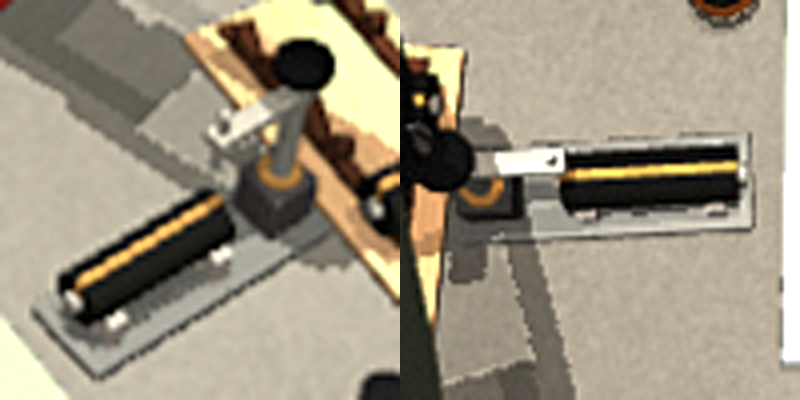

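The short roller is seated strip up, strip at (565,178)–(739,165) in the right pane, about 3 mm to −y, which is within tolerance. Now I press.

>>> {"name": "play_rows", "arguments": {"deltas": [{"offset": [0,0.003,0.1],"yaw": 0,"jaw": -1},{"offset": [0,0,0.08],"yaw": 0,"jaw": -1},{"offset": [0,0,0.03],"yaw": 0,"jaw": -1},{"offset": [0,0,0.03],"yaw": 0,"jaw": -1},{"offset": [0,0,0.03],"yaw": 0,"jaw": -1},{"offset": [0,0,0.03],"yaw": 0,"jaw": -1},{"offset": [0,0,0.03],"yaw": 0,"jaw": -1},{"offset": [0,0,0.03],"yaw": 0,"jaw": -1},{"offset": [0,0,0.02],"yaw": 0,"jaw": -1},{"offset": [0,0,0.01],"yaw": 0,"jaw": -1},{"offset": [0,0,0],"yaw": 0,"jaw": -1},{"offset": [0,0,0],"yaw": 0,"jaw": -1}]}}

```text
time_s: 42.32
eef_pos: [0.5341, 0.264, 0.1302]
tool_rot: [2.151, 2.288, 0.001]
ft_force: [0.3, -3.9, 6.5]
finger_gap: 0.001
grip_force: 3.2
```

>>> {"name": "play_rows", "arguments": {"deltas": [{"offset": [0,0,0.01],"yaw": 0,"jaw": -1},{"offset": [0,0,0.01],"yaw": 0,"jaw": -1},{"offset": [0,0,0.006],"yaw": 0,"jaw": -1},{"offset": [0,0,0],"yaw": 0,"jaw": -1}]}}

```text
time_s: 42.82
eef_pos: [0.5341, 0.264, 0.1242]
tool_rot: [2.151, 2.288, 0.001]
ft_force: [-1.2, -5.3, 8.9]
finger_gap: -0.001
grip_force: 4.4
```

>>> {"name": "play_rows", "arguments": {"deltas": [{"offset": [0,0,0.004],"yaw": 0,"jaw": -1},{"offset": [0,0,0],"yaw": 0,"jaw": -1},{"offset": [0,0,0],"yaw": 0,"jaw": -1},{"offset": [0,0,0],"yaw": 0,"jaw": -1},{"offset": [0,0,0],"yaw": 0,"jaw": -1},{"offset": [0,0,0],"yaw": 0,"jaw": -1},{"offset": [0,0,0],"yaw": 0,"jaw": -1},{"offset": [0,0,0],"yaw": 0,"jaw": -1},{"offset": [0,0,0],"yaw": 0,"jaw": -1},{"offset": [0,0,0],"yaw": 0,"jaw": -1},{"offset": [0,0,0],"yaw": 0,"jaw": -1}]}}

```text
time_s: 44.2
eef_pos: [0.5341, 0.264, 0.1234]
tool_rot: [2.151, 2.288, 0.001]
ft_force: [-1.0, -5.0, 9.6]
finger_gap: -0.001
grip_force: 4.6
```

```bash
python3 - <<'E'
from h import *
p,ps,o=tool();print(p,o['ft_force'])
s=snap('scene','s20.png'); t=snap('top','t20.png')
for n,im in(('scene',s),('top',t)): print(n,strip(im,n,.540,.152,.061,.12,.02,.050))
E
```

```text
[0.53411732 0.26399751 0.12342918] [-1.00048284 -4.96757164  9.60488282]
scene ([(np.float64(0.6832937019912901), np.float64(8.0)), (np.float64(0.6919823263144599), np.float64(10.0)), (np.float64(0.7333086185289343), np.float64(6.000000000000001))], 80)
top ([(np.float64(0.7613654345194694), np.float64(6.000000000000001)), (np.float64(0.7985553346581599), np.float64(4.0)), (np.float64(0.804127212783294), np.float64(8.0))], 113)
```

>>> {"name": "play_rows", "arguments": {"deltas": [{"offset": [0,0,-0.03],"yaw": 0,"jaw": -1},{"offset": [0,0,-0.04],"yaw": 0,"jaw": -1},{"offset": [0,0,-0.04],"yaw": 0,"jaw": -1},{"offset": [0,0,-0.04],"yaw": 0,"jaw": -1},{"offset": [0,0,-0.1],"yaw": 0,"jaw": -1},{"offset": [0,0,-0.16],"yaw": 0,"jaw": 0.4},{"offset": [-0.2,0,0],"yaw": 0,"jaw": 0.4},{"offset": [-0.2,0,0],"yaw": 0,"jaw": 0.4},{"offset": [-0.1,0,0],"yaw": 0,"jaw": 0.4},{"offset": [0,0,0],"yaw": 0,"jaw": 0.4},{"offset": [0,0,0],"yaw": 0,"jaw": 0.4}]}}

```text
time_s: 45.68
eef_pos: [0.5405, 0.1404, 0.224]
tool_rot: [-2.15, -2.288, 0.0]
ft_force: [1.0, 0.3, 0.7]
finger_gap: 0.704
grip_force: 0.0
```

```bash
python3 - <<'E'
from h import *
delta([.5407,.1390,.0352],.061)
E
```

```text
pos [0.5405 0.1404 0.224 ] psi 0.0623 share x,y,z [-0.006  0.001  0.755] yaw share 0.001 t 45.675
```

>>> {"name": "play_rows", "arguments": {"deltas": [{"offset": [-0.006,0,0.2],"yaw": 0,"jaw": 0.4},{"offset": [0,0,0.2],"yaw": 0,"jaw": 0.4},{"offset": [0,0,0.2],"yaw": 0,"jaw": 0.4},{"offset": [0,0,0.1],"yaw": 0,"jaw": 0.4},{"offset": [0,0,0.055],"yaw": 0,"jaw": 0.4},{"offset": [0,0,0],"yaw": 0,"jaw": 0.15},{"offset": [0,0,0],"yaw": 0,"jaw": 0.0},{"offset": [0,0,0],"yaw": 0,"jaw": -0.2},{"offset": [0,0,0],"yaw": 0,"jaw": -0.3},{"offset": [0,0,0],"yaw": 0,"jaw": -0.3},{"offset": [0,0,0],"yaw": 0,"jaw": -0.3}], "grip_force": 40}}

```text
time_s: 47.05
eef_pos: [0.5417, 0.1383, 0.0376]
tool_rot: [2.151, 2.289, 0.002]
ft_force: [-4.0, 0.9, 5.6]
finger_gap: 0.452
grip_force: 40.2
```

>>> {"name": "play_rows", "arguments": {"deltas": [{"offset": [0,0,-0.03],"yaw": 0,"jaw": -0.3},{"offset": [0,0,-0.03],"yaw": 0,"jaw": -0.3},{"offset": [0,0,-0.028],"yaw": 0,"jaw": -0.3},{"offset": [-0.06,0,0],"yaw": 0,"jaw": -0.3},{"offset": [-0.09,0,0],"yaw": 0,"jaw": -0.3},{"offset": [-0.09,0,0],"yaw": 0,"jaw": -0.3},{"offset": [-0.05,0,0],"yaw": 0,"jaw": -0.3},{"offset": [0,0,-0.1],"yaw": 0,"jaw": -0.3},{"offset": [0,0,-0.2],"yaw": 0,"jaw": -0.3},{"offset": [0,0,-0.24],"yaw": 0,"jaw": -0.3},{"offset": [0,0,-0.06],"yaw": 0,"jaw": -0.3},{"offset": [0,0,0],"yaw": 0.075,"jaw": -0.3}]}}

```text
time_s: 48.55
eef_pos: [0.5466, 0.0652, 0.2093]
tool_rot: [2.285, 2.153, 0.004]
ft_force: [-0.3, -0.2, -2.2]
finger_gap: 0.452
grip_force: 41.0
```

```bash
python3 - <<'E'
from h import *
p,ps,o=tool();print(o['grip_force'],o['finger_gap'],o['time_s'],ps)
s=snap('scene','s21.png');t=snap('top','t21.png')
c=p+np.array([.0007,.011,.0152])
for n,im in(('scene',s),('top',t)): print(n,strip(im,n,c[0],c[1],ps,.12,.02,c[2]))
delta([.4226-.0006,.3801-.0105,p[2]],-.057)
E
```

```text
40.974857211112976 0.45207254636073446 48.55 -0.059335384369835875
scene ([(np.float64(0.6827324753787176), np.float64(10.0)), (np.float64(0.6891235722959755), np.float64(12.000000000000002)), (np.float64(0.7457477361998505), np.float64(8.0))], 60)
top ([(np.float64(0.7643501870533295), np.float64(-4.0)), (np.float64(0.8148537695756127), np.float64(-6.000000000000001)), (np.float64(0.8349112970551408), np.float64(-2.0))], 30)
pos [0.545  0.0653 0.2068] psi -0.0559 share x,y,z [ 1.188 -0.559 -0.01 ] yaw share 0.001 t 48.65
```

>>> {"name": "play_rows", "arguments": {"deltas": [{"offset": [0.1,-0.05,0],"yaw": 0,"jaw": -0.3},{"offset": [0.16,-0.08,0],"yaw": 0,"jaw": -0.3},{"offset": [0.19,-0.09,0],"yaw": 0,"jaw": -0.3},{"offset": [0.19,-0.09,0],"yaw": 0,"jaw": -0.3},{"offset": [0.19,-0.09,0],"yaw": 0,"jaw": -0.3},{"offset": [0.17,-0.08,0],"yaw": 0,"jaw": -0.3},{"offset": [0.12,-0.05,0],"yaw": 0,"jaw": -0.3},{"offset": [0.068,-0.029,0],"yaw": 0,"jaw": -0.3},{"offset": [0,0,0.15],"yaw": 0,"jaw": -0.3},{"offset": [0,0,0.2],"yaw": 0,"jaw": -0.3},{"offset": [0,0,0.1],"yaw": 0,"jaw": -0.3},{"offset": [0,0,0],"yaw": 0,"jaw": -0.3}]}}

```text
time_s: 50.15
eef_pos: [0.4205, 0.3675, 0.0917]
tool_rot: [-2.282, -2.158, 0.013]
ft_force: [-1.1, 0.3, -1.6]
finger_gap: 0.455
grip_force: 40.8
```

```bash
python3 - <<'E'
from h import *
p,ps,o=tool();print(o['grip_force'],o['finger_gap'],o['time_s'],ps)
delta([.4220,.3696,.0372],-.057)
E
```

```text
40.81569850444794 0.4548272127853941 50.15 -0.05589597641886712
pos [0.4205 0.3675 0.0917] psi -0.0559 share x,y,z [0.009 0.005 0.218] yaw share 0.001 t 50.15
```

>>> {"name": "play_rows", "arguments": {"deltas": [{"offset": [0,0,0.05],"yaw": 0,"jaw": -0.3},{"offset": [0,0,0.06],"yaw": 0,"jaw": -0.3},{"offset": [0,0,0.05],"yaw": 0,"jaw": -0.3},{"offset": [0,0,0.03],"yaw": 0,"jaw": -0.3},{"offset": [0,0,0],"yaw": 0,"jaw": -0.3},{"offset": [0,0,0],"yaw": 0,"jaw": -0.3}]}}

```text
time_s: 50.9
eef_pos: [0.4232, 0.3701, 0.0482]
tool_rot: [2.282, 2.158, 0.001]
ft_force: [0.0, -0.9, -1.9]
finger_gap: 0.455
grip_force: 40.8
```

```bash
python3 - <<'E'
from h import *
delta([.4220,.3696,.0352],-.057)
E
```

```text
pos [0.4232 0.3701 0.0482] psi -0.0558 share x,y,z [-0.002 -0.005  0.052] yaw share 0.001 t 50.9
```

>>> {"name": "play_rows", "arguments": {"deltas": [{"offset": [0,-0.005,0.015],"yaw": 0,"jaw": -0.3},{"offset": [0,0,0.015],"yaw": 0,"jaw": -0.3},{"offset": [0,0,0.012],"yaw": 0,"jaw": -0.3},{"offset": [0,0,0.004],"yaw": 0,"jaw": -0.3},{"offset": [0,0,0],"yaw": 0,"jaw": -0.3}]}}

```text
time_s: 51.52
eef_pos: [0.4219, 0.37, 0.0378]
tool_rot: [-2.284, -2.157, -0.0]
ft_force: [-2.0, -2.2, 7.8]
finger_gap: 0.451
grip_force: 41.9
```

Seated, so release and retreat.

>>> {"name": "play_rows", "arguments": {"deltas": [{"offset": [0,0,0],"yaw": 0,"jaw": -0.04},{"offset": [0,0,0],"yaw": 0,"jaw": 0.1},{"offset": [0,0,0],"yaw": 0,"jaw": 0.3},{"offset": [0,0,0],"yaw": 0,"jaw": 0.3},{"offset": [0,0,-0.1],"yaw": 0,"jaw": 0.3},{"offset": [0,0,-0.2],"yaw": 0,"jaw": 0.3},{"offset": [0,0,-0.24],"yaw": 0,"jaw": 0.3},{"offset": [0,0,-0.22],"yaw": 0,"jaw": 0.3},{"offset": [-0.24,0,0],"yaw": 0,"jaw": 0.3},{"offset": [-0.24,0,0],"yaw": 0,"jaw": 0.3},{"offset": [-0.24,0,0],"yaw": 0,"jaw": 0.3},{"offset": [-0.24,0,0],"yaw": 0,"jaw": 0.3}]}}

```text
time_s: 53.02
eef_pos: [0.4078, 0.1286, 0.2264]
tool_rot: [2.281, 2.159, 0.001]
ft_force: [1.2, -0.0, -0.1]
finger_gap: 0.652
grip_force: 0.0
```

>>> {"name": "play_rows", "arguments": {"deltas": [{"offset": [-0.24,0,0],"yaw": 0,"jaw": 0.3},{"offset": [-0.24,0,0],"yaw": 0,"jaw": 0.3},{"offset": [-0.24,0,0],"yaw": 0,"jaw": 0.3},{"offset": [-0.24,0,0],"yaw": 0,"jaw": 0.3},{"offset": [-0.24,0,0],"yaw": 0,"jaw": 0.3},{"offset": [0,0,0],"yaw": 0,"jaw": 0.3}]}}

```text
time_s: 53.78
eef_pos: [0.3909, -0.173, 0.2265]
tool_rot: [2.29, 2.149, -0.001]
ft_force: [-0.2, 0.3, 0.6]
finger_gap: 0.65
grip_force: 0.0
```

```bash
cat >> h.py <<'E'
def goldmask(im): 
    f=im.astype(float); return ((f[...,2]-f[...,0])/(f[...,2]+1)>.45)&(f[...,2]>60)
E
python3 - <<'E'
from h import *
p,ps,o=tool();print(p,o['time_s'])
s=snap('scene','s22.png');t=snap('top','t22.png')
out=[]
for nm,c,L,r in(('mid',(.592,.3704,.053),.135,.022),('short',(.4226,.3801,.050),.12,.02)):
  for n,im in(('scene',s),('top',t)): print(nm,n,strip(im,n,*c[:2],-.057,L*.9,r*.85,c[2]))
def cr(im,x0,y0,w,h): return cv2.resize(im[y0:y0+h,x0:x0+w],(400,440),interpolation=cv2.INTER_CUBIC)
S=cr(s,295,128,100,110);T=cr(t,95,140,100,110)
for c,L,r in(((.592,.3704,.053),.135,.022),((.4226,.3801,.050),.12,.02)):
  a=np.array([.057,.998,0])
  for k in(-1,1):
    P=np.array(c)+k*L/2*a+[0,0,r]
    for g,n,o in((S,'scene',(295,128)),(T,'top',(95,140))): cv2.drawMarker(g,tuple(np.round((proj(n,P)[0]-o+.5)*4).astype(int)),(255,0,255),cv2.MARKER_CROSS,10,1)
cv2.imwrite('pics/c12.png',np.hstack([S,T]))
E
```

```text
[ 0.39089654 -0.17304193  0.2265274 ] 53.775
mid scene ([(np.float64(1.5074305205878407), np.float64(-4.0)), (np.float64(1.509118935948951), np.float64(-2.0)), (np.float64(1.5233307625544077), np.float64(-6.000000000000001))], 87)
mid top ([(np.float64(1.1839571371232278), np.float64(-2.0)), (np.float64(1.2063462817331796), np.float64(0.0)), (np.float64(1.2089938623107783), np.float64(-4.0))], 140)
short scene ([(np.float64(0.9898296008569774), np.float64(2.0)), (np.float64(0.9933332077438908), np.float64(0.0)), (np.float64(1.0062666187766829), np.float64(4.0))], 69)
short top ([(np.float64(0.7660771827243665), np.float64(2.0)), (np.float64(0.7680389751540377), np.float64(4.0)), (np.float64(0.827021663401349), np.float64(0.0))], 118)
```

View pics/c12.png

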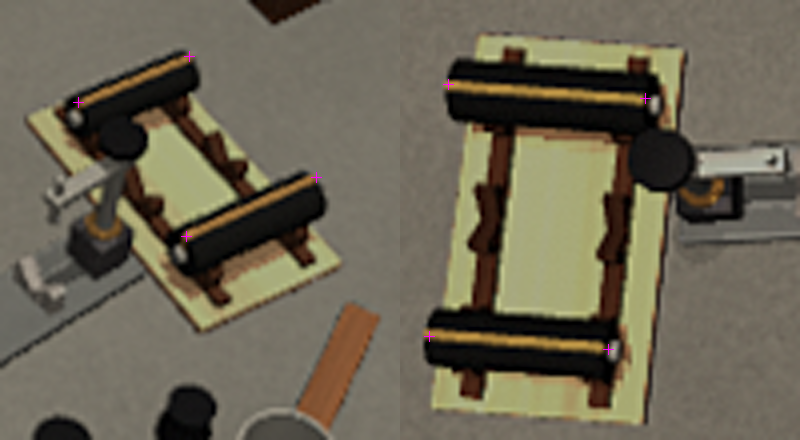

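Both rollers lie in bays 0 and 2 with their strips up and centred. The strip ends fall on the predicted crosses, the knob is up and the arm is clear. Handing in.

```bash
python3 -c "
from bench import env
print(env.sign_off())"
```

```text
the job is handed in; nothing more can be done
None
```

The job is handed in, but sign-off returned no verdict: only the middle and short rollers were on the glass; each was rolled strip up, pressed in the gauge with about 4–5 N for over a second (force estimated from the wrist reading), and laid strip up in the rack (middle in bay 2, short in bay 0).

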